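# Load and index the sleeve fixture

### The arm

A 6-joint arm with a two-finger parallel gripper is mounted at the origin on the work surface. World frame = base frame: x ahead of the robot, y to its left, z up, the work surface at z = 0. Lengths are in m, angles in rad, forces in N, time in s.
With the tool pointing down it reaches from about 0.35 to 0.85 m from the base axis. Payload 8.1 kg.
Tool frame: the origin (TCP) lies between the finger pads; the fingertips stand 11 mm ahead of it and the grasp point (between the pads) lies 8 mm behind it; z points along the fingers, y is the line along which they close (so a half turn about z gives the same grasp; the last joint's range is limited). The gripper opens to 85 mm and grips with 20 to 120 N. Pads are 22 mm wide; open, the fingers measure 114 mm over their backs; the gripper's body (76 mm by 85 mm) begins 54 mm behind the grasp point. The pads swing forward as they close: fully open they stand 13 mm farther back than shut.
Start: joints at [-1.295, 0.13, 1.488, -0, 1.523, -0.085], TCP at [0.212, -0.561, 0.242] pointing down, gripper open.
Joint ranges: [-2.96, 2.96], [-0.89, 2.26], [0.02, 2.5], [-1.34, 4.48], [0, 2.73], [-2.66, 2.66]. Speed limits (rad/s): [2.39, 2.39, 2.79, 3.14, 3.14, 3.14].

### API

Orientations are given as [roll, pitch, yaw] about the fixed x, y, z axes, in that order (R = Rz(yaw) Ry(pitch) Rx(roll)).
In Python, from rig import * gives the robot as it stands.
- The arm moves only by the tool send_rows, never from a script. Its argument "steps" is a list of rows, each a list of 7 numbers: the opening, from 0 (shut) to 1 (fully open), then the shift along the tool's x, y, z scaled (see below), then the turn, a rotation vector about the tool's x, y, z scaled (see below). A call has 1 to 8 rows; each row is the pose to reach, as a shift and turn from the pose commanded when the call began, along the tool's axes at that moment; what a row does not reach only later rows make up. The controller multiplies each number of a shift by 10 cm and each number of a turn by 90 degrees. A row lasts 1/10 s, in which the tool goes at most 50 mm and 8.59 degrees, less where a joint would pass 70% of its speed; a pose out of reach is approached as far as the arm can. A call with a number of a shift or a turn outside -1 to 1 is refused whole. A call with a gripper value outside its range is refused whole. The fingers move at their own pace and stop on an object; "grip_force" is the grip in N (left out, the last holds). Time passes only in rows, so rows that repeat a pose let the fingers close. It gives the time, the measured TCP pose, the force, the opening and the grip force at its end, in the units of the state.
- get_state(): the state, without advancing time (a new reading comes with each control period).
- capture(name): name is "side" or "top" or "wrist"; returns a dict with "color" (384x512x3 uint8, red, green, blue), "camera_matrix" (3x3 intrinsics, pixels), "dist_coeffs" ([k1, k2, p1, p2, k3] as OpenCV has them; the pictures are not rectified), "rvec" (rotation vector, rad) and "tvec" (3), from world to camera coordinates, as OpenCV has them. Camera axes: x right, y down, z forward; pixel columns grow to the right and rows downward; lengths in m; the calibration is good to about 2 mm. A picture is of the moment at which its call begins. There is no depth.
- job_done(): hands the job in; it is judged then, once.
The state is a dict: "time": time; "joint_pos": joint angles; "joint_vel": joint speeds; "joint_efforts": joint torques, N m; "tcp_pos": TCP position; "ee_rot": TCP orientation; "contact_force": force on the tool from outside, world axes, zero at the start; "moment": the same for the moment, N m; "finger_gap": opening from 0.0 (shut) to 1.0 (fully open); "grip_force": force on a finger pad.
Only numpy, scipy, OpenCV 4.12 (cv2) and the standard library are available. Lean on these libraries where they do the work, as an engineer would, in place of code of your own. Each camera call takes 0.05 s, during which the arm holds its last target. There are 200 camera calls.

### The job

Take the black transit caps off the spigots of the indexing table and put them in the blue bin, and push every brass sleeve fully home on a spigot of its own. Then turn the retaining star clockwise until it is locked with its arms over the spigots, and only after that turn the table by its crank pin a quarter turn anticlockwise to its far stop. Leave the jar and the valve block where they stand.

Things in the scene. Friction and masses are not known exactly. Their poses are not given: they have to be found in the camera images.
- fixture: Fixed round grey base, 200 mm across and 30 mm high, of an indexing table; origin at the centre of its underside. On it turns an aluminium disc, 230 mm across, its top face 50 mm above the bench. The base itself may stand at any yaw up to 0.35 rad.
- turntable (a joint): Angle of the aluminium disc on its base, rad, growing anticlockwise seen from above; starts at 0 (loading stop) and ends at 1.571 (a quarter turn on, far stop). Slight drag (about 0.15 N m), stays where it is left.
- hub (a point): Point on the disc's axis at the height of its top face (z = 50 mm).
- pin_top (a point): Centre of the upper end of the upright round steel crank pin by which the disc is turned: 14 mm across, 60 mm tall above the disc's top face, 105 mm from the disc's axis, halfway (45 degrees) between spigot_3 and spigot_4. Turns with the disc.
- star (a joint): Angle of the captive four-armed steel retaining star on the hub, relative to the disc, rad, growing CLOCKWISE seen from above. Near 0: open, its arms lie midway between the spigots; 0.785 (stop): locked, each arm lies over a spigot. About 0.06 N m of drag, stays where it is left.
- star_grip (a point): Grip point of the star on the hub axis, 117 mm above the bench, in a black grip bar 44 mm long (point x), 12 mm thick (point y), 94 to 128 mm above the bench; turns with the star. The four arms run along this point's x and y axes, reach 64 mm from the axis, are 14 mm wide and lie 88 to 94 mm above the bench, 4 mm clear of a sleeve fully home.
- spigot_1 (a point): Foot centre of a brass spigot, on the disc's top face (z = 50 mm), 70 mm from the disc's axis towards the disc's own +x. The spigot is 22 mm across and 24 mm tall with a 5 mm tapered tip (14 mm across at the top). A sleeve fully home has its underside at this point.
- spigot_2 (a point): Foot centre of a brass spigot, on the disc's top face (z = 50 mm), 70 mm from the disc's axis towards the disc's own +y. The spigot is 22 mm across and 24 mm tall with a 5 mm tapered tip (14 mm across at the top). A sleeve fully home has its underside at this point.
- spigot_3 (a point): Foot centre of a brass spigot, on the disc's top face (z = 50 mm), 70 mm from the disc's axis towards the disc's own -x. The spigot is 22 mm across and 24 mm tall with a 5 mm tapered tip (14 mm across at the top). A sleeve fully home has its underside at this point.
- spigot_4 (a point): Foot centre of a brass spigot, on the disc's top face (z = 50 mm), 70 mm from the disc's axis towards the disc's own -y. The spigot is 22 mm across and 24 mm tall with a 5 mm tapered tip (14 mm across at the top). A sleeve fully home has its underside at this point.
- sleeve_1: Plain brass sleeve (tube open at both ends), 40 mm outside, bore 24 mm, 34 mm tall, 120 g or so, standing upright on a paper sheet on the bench; origin at the centre of its underside, z along its bore. May be absent.
- sleeve_2: Plain brass sleeve (tube open at both ends), 40 mm outside, bore 24 mm, 34 mm tall, 120 g or so, standing upright on a paper sheet on the bench; origin at the centre of its underside, z along its bore. May be absent.
- sleeve_3: Plain brass sleeve (tube open at both ends), 40 mm outside, bore 24 mm, 34 mm tall, 120 g or so, standing upright on a paper sheet on the bench; origin at the centre of its underside, z along its bore. May be absent.
- sleeve_4: Plain brass sleeve (tube open at both ends), 40 mm outside, bore 24 mm, 34 mm tall, 120 g or so, standing upright on a paper sheet on the bench; origin at the centre of its underside, z along its bore. May be absent.
- cap_1: Black plastic transit cap, 34 mm across, 34 mm tall, closed on top (its skirt 24 mm deep fits over a spigot), sitting loosely over spigot_1 at the start, about 20 g; origin at the centre of its open underside. May be absent.
- cap_2: Black plastic transit cap, 34 mm across, 34 mm tall, closed on top (its skirt 24 mm deep fits over a spigot), sitting loosely over spigot_2 at the start, about 20 g; origin at the centre of its open underside. May be absent.
- cap_3: Black plastic transit cap, 34 mm across, 34 mm tall, closed on top (its skirt 24 mm deep fits over a spigot), sitting loosely over spigot_3 at the start, about 20 g; origin at the centre of its open underside. May be absent.
- cap_4: Black plastic transit cap, 34 mm across, 34 mm tall, closed on top (its skirt 24 mm deep fits over a spigot), sitting loosely over spigot_4 at the start, about 20 g; origin at the centre of its open underside. May be absent.
- bin: Fixed blue open bin, 150 mm (its x) by 130 mm (its y), 55 mm high, walls and floor 4 mm; origin at the centre of its underside.
- jar: Closed jar, 52 mm across, 60 mm tall: bystander. Origin at the centre of its underside.
- valve_block: Heavy brass valve block 85 x 75 x 70 mm: bystander. Origin at the centre of its underside.
Not all that is in view belongs to the job. What is shaped like the cap_1 but orange is not meant.

How it is judged:
By the outcome, as a careful person would: the job done as asked, in the order asked, and still so for the second after the job is handed in, with the robot touching nothing.
Of sleeve_1, sleeve_2, sleeve_3, sleeve_4 only 3 to 4 are there at a start; the rules pass over those that are not, and their reading is None.
Of cap_1, cap_2, cap_3, cap_4 only 2 to 4 are there at a start; the rules pass over those that are not, and their reading is None.
At some moment in a run one of sleeve_1, sleeve_2, sleeve_3, sleeve_4 may be knocked a few centimetres aside while the robot is not near it.
It also fails if it takes over 210 s, if anything falls off the work surface, if the arm or the gripper's body presses on something with over 40 N, if the wrist force passes 120 N, or if a joint passes its speed limit or range.

## Working session

There is one attempt and no reset: what is moved stays moved. The work goes in short steps, Python scripts to look and compute and a tool call to move; the robot and the scene stay as the last step left them, time stands still between calls to the robot, and variables do not carry over. Pictures are saved under pics/ and viewed, at most 14 in all, crops included, and the job is handed in when it is done.

Besides the shell and the picture viewer there is one more tool, called after ">>>" in YAML: its name, and indented under it one key for each argument. send_rows: Moves the arm, as the interface text tells. Its arguments: {"type":"object","properties":{"steps":{"type":"array","items":{"type":"array","items":{"type":"number","minimum":-1,"maximum":1}}},"grip_force":{"type":"number"}},"required":["steps"]}

```bash
ls; mkdir -p pics; python3 - <<'E'
from rig import *
import cv2
print(get_state())
for n in ("top","side"):
    c=capture(n); cv2.imwrite(f"pics/{n}0.png",cv2.resize(c["color"][:,:,::-1],(800,600),interpolation=cv2.INTER_CUBIC))
    print(n,c["camera_matrix"],c["dist_coeffs"],c["rvec"],c["tvec"])
E
```

```text
pics
{'time': 0.0, 'joint_pos': array([-1.29544169e+00,  1.31161268e-01,  1.48931018e+00,  3.24857309e-05,
        1.52302472e+00, -8.53951289e-02]), 'joint_vel': array([-0.00074967,  0.00143554, -0.00036557, -0.00162033, -0.00011997,
        0.00226831]), 'joint_efforts': array([-7.15083734e-04, -5.69404149e+01, -5.00549769e+01, -2.99053481e-04,
        1.49247417e-02, -3.33384503e-05]), 'tcp_pos': array([ 0.21166973, -0.56083489,  0.24122741]), 'ee_rot': array([-3.13969884e+00, -1.94680534e-04,  3.60748000e-01]), 'contact_force': array([ 0.3347613 , -0.62169187, -0.73312269]), 'moment': array([-0.02633682, -0.01440317, -0.03651528]), 'grip_force': 0.0, 'finger_gap': 1.0001244951827397}
top [[365.8611402    0.         260.42424053]
 [  0.         365.8611402  196.75011002]
 [  0.           0.           1.        ]] [0.02437371 0.         0.         0.         0.        ] [ 2.14603384 -2.10271298  0.23297455] [-0.03507586  0.57986734  1.10231855]
side [[362.2665839    0.         249.3285147 ]
 [  0.         362.2665839  194.06482416]
 [  0.           0.           1.        ]] [-0.05627225  0.          0.          0.          0.        ] [ 2.36152075 -0.05508669  0.03710019] [-0.61005456  0.07749815  0.97587155]
```

View pics/top0.png

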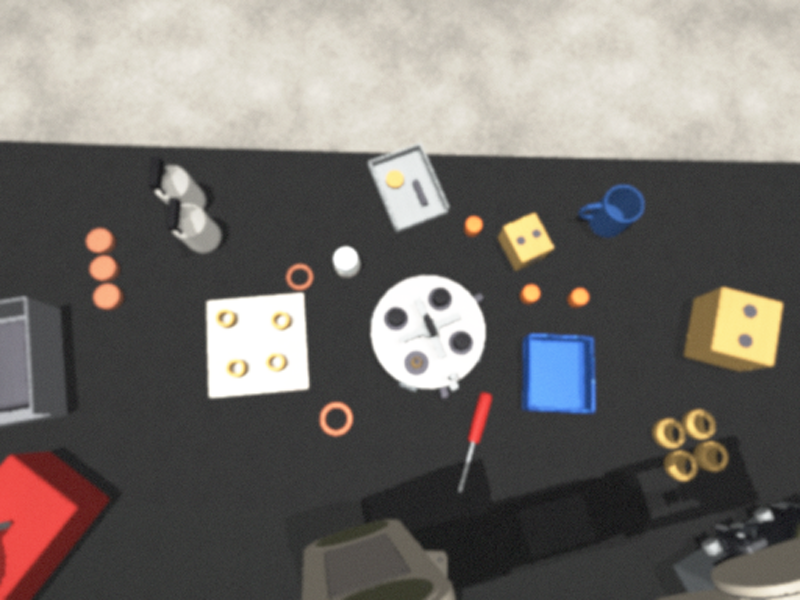

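View pics/side0.png

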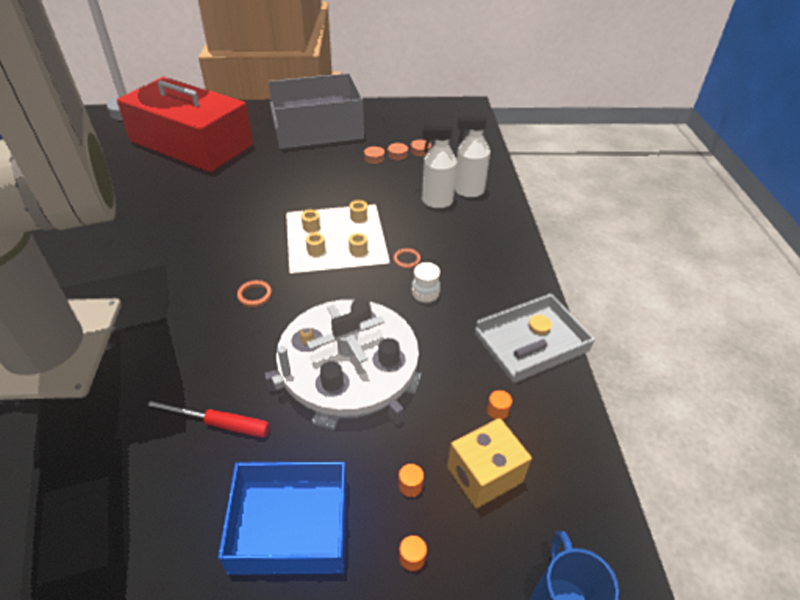

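The top view (800x600) shows four sleeves on the paper at (228,318), (282,320), (237,367) and (277,362). The disc is at (428,332), with caps on spigots 1 (440,298), 2 (396,318) and 4 (460,342), while spigot 3 at (416,362) is bare. The crank pin is near (452,382), the bin at (560,373), the jar at (346,261) and the valve block at (525,240). The orange caps, the grey bin and the loose brass rings at (690,445), which lie off the paper, don't belong to the job.

```bash
cat > h.py <<'E'
from rig import *
import cv2, numpy as np
def ray(c,uv):
    uv=np.array(uv,float).reshape(-1,1,2)
    n=cv2.undistortPoints(uv,c["camera_matrix"],np.array(c["dist_coeffs"])).reshape(-1,2)
    R=cv2.Rodrigues(np.array(c["rvec"]))[0]; t=np.array(c["tvec"]).ravel()
    return -R.T@t,(np.c_[n,np.ones(len(n))]@R)
def plane(c,uv,z):
    o,d=ray(c,uv); return o+d*((z-o[2])/d[:,2])[:,None]
def proj(c,p):
    return cv2.projectPoints(np.array(p,float).reshape(-1,3),np.array(c["rvec"],float),np.array(c["tvec"],float),c["camera_matrix"],np.array(c["dist_coeffs"]))[0].reshape(-1,2)
def blobs(m,amin,amax=1e9):
    n,l,s,ce=cv2.connectedComponentsWithStats(m.astype(np.uint8))
    return [(s[i],ce[i],l==i) for i in range(1,n) if amin<=s[i][4]<=amax]
def hsv(c): return cv2.cvtColor(c["color"],cv2.COLOR_RGB2HSV)
def save(img,name,k=1): cv2.imwrite(f"pics/{name}.png",cv2.resize(img[:,:,::-1],None,fx=k,fy=k,interpolation=cv2.INTER_CUBIC))
E
python3 - <<'E'
from h import *
c=capture("top"); H=hsv(c); k=512/800
h,s,v=[H[:,:,i].astype(int) for i in range(3)]
m=(h>12)&(h<32)&(s>70)
for st,ce,_ in blobs(m,15):
    print("yel",st,ce.round(1)/k,plane(c,ce,.02).round(3))
m=(h>100)&(h<125)&(s>120)&(v>80)
for st,ce,_ in blobs(m,400): print("blue",st,ce/k,plane(c,ce,.03).round(3))
dz=[(440,298),(396,318),(460,342),(416,362)]
print("caps",plane(c,np.array(dz)*k,.084).round(3)); print("disc",plane(c,[(428*k,332*k)],.05).round(3),"pin",plane(c,[(452*k,380*k)],.11).round(3))
print("jar",plane(c,[(346*k,261*k)],.06).round(3))
E
```

```text
yel [247 109  11  11  94] [394.0625 178.75  ] [[0.876 0.009 0.02 ]]
yel [318 135  37  39 867] [524.53125 240.15625] [[ 0.742 -0.275  0.02 ]]
yel [299 139   9  10  71] [473.28125 223.75   ] [[ 0.776 -0.164  0.02 ]]
yel [335 183  10  10  79] [530.46875 292.5    ] [[ 0.626 -0.285  0.02 ]]
yel [ 437  183   65   55 2749] [733.4375 329.375 ] [[ 0.557 -0.708  0.02 ]]
yel [366 185  10  10  75] [579.21875 295.9375 ] [[ 0.621 -0.388  0.02 ]]
yel [138 198  13  12  82] [225.3125 317.8125] [[0.558 0.352 0.02 ]]
yel [174 200  12  11  73] [280.3125  320.15625] [[0.555 0.239 0.02 ]]
yel [171 227  12  10  70] [275.78125 361.71875] [[0.469 0.242 0.02 ]]
yel [145 230  13  11  76] [235.625 367.5  ] [[0.455 0.323 0.02 ]]
yel [263 230   7   5  17] [414.6875 363.4375] [[ 0.471 -0.042  0.02 ]]
yel [ 417  261   51   48 1483] [689.84375 444.6875 ] [[ 0.32  -0.597  0.02 ]]
blue [371 118  41  34 870] [614.04992816 209.76113506] [[ 0.812 -0.468  0.03 ]]
blue [ 334  213   48   52 2352] [558.26623618 373.05750425] [[ 0.457 -0.335  0.03 ]]
caps [[ 0.596 -0.088  0.084]
 [ 0.553 -0.002  0.084]
 [ 0.508 -0.128  0.084]
 [ 0.467 -0.043  0.084]]
disc [[ 0.532 -0.067  0.05 ]] pin [[ 0.432 -0.11   0.11 ]]
jar [[0.675 0.104 0.06 ]]
```

>>> send_rows:
  steps:
    - [1,0.2,0,0,0,0,0.09]
    - [1,0.5,0,0,0,0,0.18]
    - [1,0.8,0,0,0,0,0.27]
    - [1,1,0,0,0,0,0.36]
    - [1,1,0,0,0,0,0.444]
    - [1,1,0,0,0,0,0.444]

```text
time: 0.75
tcp_pos: [0.306, -0.5255, 0.2418]
ee_rot: [-3.141, 0.001, -0.337]
contact_force: [-0.2, -0.3, 0.4]
finger_gap: 1.002
grip_force: 0.0
```

>>> send_rows:
  steps:
    - [1,0.15,-0.4,-0.3,0,0,0]
    - [1,0.3,-0.8,-0.6,0,0,0]
    - [1,0.31,-1,-0.9,0,0,0]

```text
time: 1.05
tcp_pos: [0.3686, -0.44, 0.3322]
ee_rot: [-3.14, 0.001, -0.332]
contact_force: [0.2, -0.8, 0.2]
finger_gap: 1.002
grip_force: 0.0
```

>>> send_rows:
  steps:
    - [1,0.1,-0.45,0,0,0,0]
    - [1,0.2,-0.9,0,0,0,0]
    - [1,0.31,-1,0,0,0,0]

```text
time: 1.35
tcp_pos: [0.4314, -0.3548, 0.3332]
ee_rot: [-3.141, -0.001, -0.33]
contact_force: [-0.1, -0.6, -0.2]
finger_gap: 0.999
grip_force: 0.0
```

>>> send_rows:
  steps:
    - [1,0,-0.45,0,0,0,0]
    - [1,0,-0.9,0,0,0,0]
    - [1,0,-1,0,0,0,0]

```text
time: 1.65
tcp_pos: [0.464, -0.2607, 0.3322]
ee_rot: [-3.14, 0.0, -0.331]
contact_force: [-0.4, -0.3, -0.4]
finger_gap: 1.002
grip_force: 0.0
```

>>> send_rows:
  steps:
    - [1,0,-0.45,0,0,0,0]
    - [1,0,-0.9,0,0,0,0]
    - [1,0,-1,0,0,0,0]

```text
time: 1.95
tcp_pos: [0.4968, -0.1667, 0.3322]
ee_rot: [-3.141, 0.0, -0.332]
contact_force: [-1.1, -0.6, -1.4]
finger_gap: 0.999
grip_force: 0.0
```

>>> send_rows:
  steps:
    - [1,0,-0.45,0,0,0,0]
    - [1,0,-0.9,0,0,0,0]
    - [1,0,-1,0,0,0,0]
    - [1,0,-1,0,0,0,0]
    - [1,0,-1,0,0,0,0]

```text
time: 2.45
tcp_pos: [0.5289, -0.0762, 0.332]
ee_rot: [3.141, 0.0, -0.336]
contact_force: [-0.5, -0.0, -0.7]
finger_gap: 0.999
grip_force: 0.0
```

```bash
python3 - <<'E'
from h import *
s=get_state(); print(s["tcp_pos"],s["ee_rot"],s["time"])
c=capture("wrist"); save(c["color"],"w1",1.5); o,d=ray(c,[(256,192)]); print(o,d,c["camera_matrix"])
E
```

```text
[ 0.5288666  -0.07618209  0.33202242] [ 3.14056074e+00  3.90448382e-04 -3.36298340e-01] 2.45
[ 0.60233077 -0.10213395  0.46392134] [[-0.29353393  0.1019659  -0.9505003 ]] [[284.47681671   0.         255.52731717]
 [  0.         284.47681671 191.23256962]
 [  0.           0.           1.        ]]
```

View pics/w1.png

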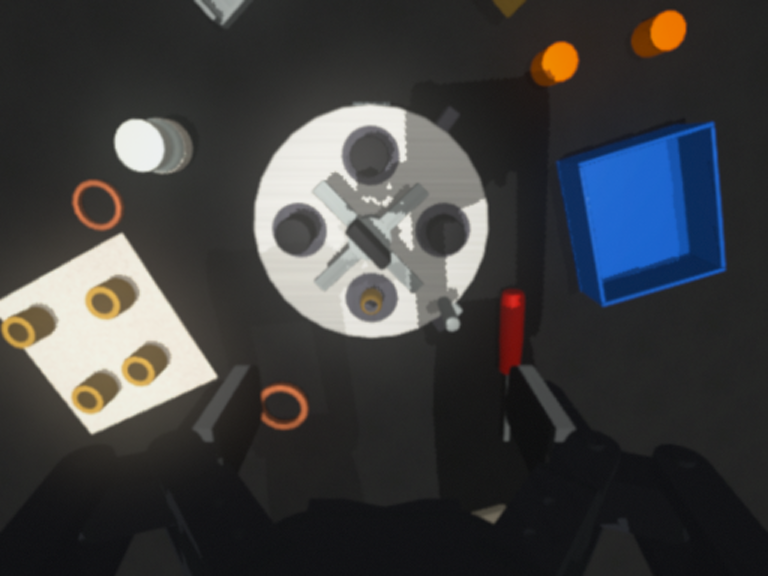

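The wrist view (768x576) shows the disc at about (371,220), with caps on spigots 1 (370,155), 2 (298,229) and 4 (441,229). Spigot 3 is bare at (371,299), the pin top is at (452,323), and the star is open with its arms on the diagonals.

```bash
cat >> h.py <<'E'
from scipy.optimize import least_squares
def circ(P,r=None):
    P=P[:,:2]; 
    for _ in range(3):
        f=(lambda q:np.hypot(*(P-q[:2]).T)-(r or q[2]))
        q=least_squares(f,[*P.mean(0),r or .1],loss="soft_l1",f_scale=.001).x
        P=P[abs(f(q))<.006]
    return q,len(P),np.abs(f(q)[:0]).sum()
E
python3 - <<'E'
from h import *
c=capture("wrist"); H=hsv(c); h,s,v=[H[:,:,i].astype(int) for i in range(3)]
m=(v>85)&(s<50); roi=np.zeros_like(m); roi[60:235,160:335]=1
b=max(blobs(m&roi,2000),key=lambda b:b[0][4]); 
cs=cv2.findContours(b[2].astype(np.uint8),cv2.RETR_EXTERNAL,cv2.CHAIN_APPROX_NONE)[0]
cn=max(cs,key=len).reshape(-1,2)
print(b[0],"disc",circ(plane(c,cn,.05),.115)[:2], circ(plane(c,cn,.05))[:2])
W=np.array([(370,155),(298,229),(441,229)])/1.5
# caps: dark blobs, their tops
g=cv2.GaussianBlur(c["color"],(0,0),.7)
cir=cv2.HoughCircles(cv2.resize(cv2.cvtColor(g,cv2.COLOR_RGB2GRAY),None,fx=3,fy=3,interpolation=cv2.INTER_CUBIC),cv2.HOUGH_GRADIENT,1.5,60,param1=80,param2=25,minRadius=35,maxRadius=70)
if cir is not None:
    for q in cir[0]:
        uv=q[:2]/3
        if 160<uv[0]<335 and 60<uv[1]<235: print("circ",uv*1.5,q[2]/2,plane(c,[uv],.084).round(4))
m=(h>10)&(h<32)&(s>90)
for st,ce,_ in blobs(m,8): print("yel",st,ce*1.5,plane(c,[ce],.034).round(4),plane(c,[ce],.074).round(4))
print("pin",plane(c,[(452/1.5,323/1.5)],.11))
m=(h>100)&(h<125)&(s>120)&(v>60)
for st,ce,_ in blobs(m,800): print("bin",st,ce,plane(c,[ce],.02))
E
```

```text
[  169    68   157   158 16473] disc (array([ 0.53571994, -0.06482393,  0.115     ]), 445) (array([ 0.53573635, -0.0648084 ,  0.11479757]), 445)
circ [370.125 155.625] 29.2 [[ 0.6011 -0.0898  0.084 ]]
circ [299.625 230.625] 26.725 [[ 0.5614 -0.0079  0.084 ]]
circ [443.625 229.125] 26.275 [[ 0.5196 -0.1305  0.084 ]]
circ [370.875 297.375] 25.6 [[ 0.4803 -0.0468  0.084 ]]
circ [384.375 230.625] 31.224998 [[ 0.536  -0.0798  0.084 ]]
circ [412.125 256.875] 34.525 [[ 0.5047 -0.0958  0.084 ]]
circ [367.875 122.625] 20.05 [[ 0.6268 -0.0971  0.084 ]]
yel [328   0  23  12 161] [507.63354037   5.80434783] [[ 0.682  -0.2474  0.034 ]] [[ 0.6746 -0.234   0.074 ]]
yel [420   6  38  33 869] [658.03912543  33.29689298] [[ 0.6173 -0.3736  0.034 ]] [[ 0.6159 -0.3484  0.074 ]]
yel [353  27  33  32 749] [553.71628838  63.63484646] [[ 0.6225 -0.2755  0.034 ]] [[ 0.6206 -0.2594  0.074 ]]
yel [ 57 186  32  27 614] [108.76221498 298.58794788] [[0.5576 0.2306 0.034 ]] [[0.5617 0.1996 0.074 ]]
yel [240 193  14  16 112] [370.74107143 298.05803571] [[ 0.4636 -0.039   0.034 ]] [[ 0.4765 -0.0449  0.074 ]]
yel [  0 206  36  27 659] [ 25.86874052 327.64643399] [[0.5594 0.3413 0.034 ]] [[0.5634 0.3    0.074 ]]
yel [ 81 231  30  26 543] [143.47237569 365.32596685] [[0.4731 0.2345 0.034 ]] [[0.4851 0.2032 0.074 ]]
yel [ 48 249  30  27 542] [ 93.66143911 393.42896679] [[0.4598 0.3111 0.034 ]] [[0.473  0.2727 0.074 ]]
pin [[ 0.44151799 -0.11094409  0.11      ]]
bin [  370    80   115   125 10759] [429.75378753 141.47755368] [[ 0.45325968 -0.34103889  0.02      ]]
```

>>> send_rows:
  steps:
    - [0.55,0,0.25,0.3,0,0,0]
    - [0.55,0,0.5,0.7,0,0,0]
    - [0.55,0.01,0.58,1,0,0,0]
    - [0.55,0.01,0.58,1,0,0,0]
  grip_force: 30

```text
time: 2.95
tcp_pos: [0.5073, -0.1312, 0.2271]
ee_rot: [3.141, 0.009, -0.34]
contact_force: [-0.1, 0.3, -1.3]
finger_gap: 0.549
grip_force: 0.0
```

>>> send_rows:
  steps:
    - [0.55,0,0,0.4,0,0,0]
    - [0.55,0,0,0.8,0,0,0]
    - [0.55,0,0,1,0,0,0]
    - [0.55,0,0,1,0,0,0]
    - [0.55,0,0,1,0,0,0]
    - [0.55,0,0,1,0,0,0]

```text
time: 3.55
tcp_pos: [0.5127, -0.1304, 0.1353]
ee_rot: [-3.142, -0.004, -0.337]
contact_force: [0.2, -0.2, 0.4]
finger_gap: 0.549
grip_force: 0.0
```

```bash
python3 - <<'E'
from h import *
s=get_state(); print(s["tcp_pos"],s["ee_rot"],s["finger_gap"])
c=capture("wrist"); save(c["color"],"w2",1.5)
E
```

```text
[ 0.51267471 -0.13038841  0.13533245] [-3.14159005 -0.00431232 -0.33677725] 0.5494771629381309
```

View pics/w2.png

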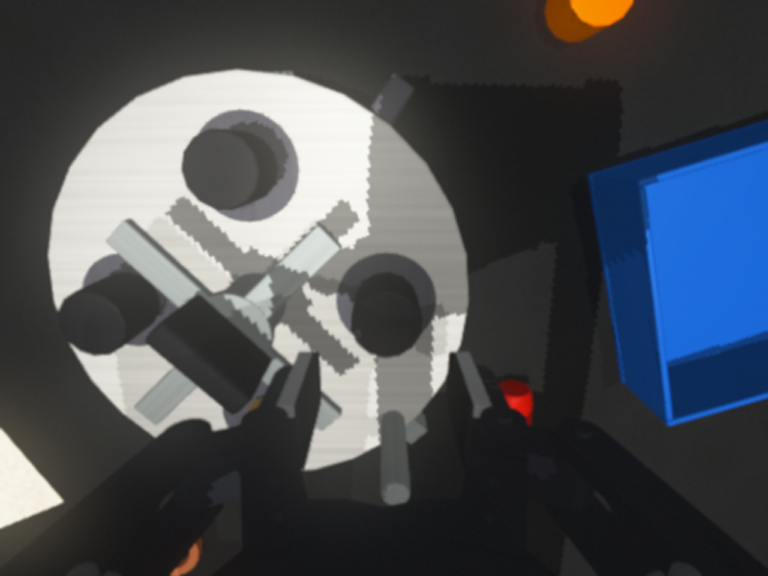

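The caps now show clearly. Cap 4's top is at about (387,317), cap 1's at (220,168) and cap 2's at (94,322), and the pin top is at (397,493).

```bash
python3 - <<'E'
from h import *
c=capture("wrist"); s=get_state(); t=s["tcp_pos"]; y=s["ee_rot"][2]
ex=np.array([np.cos(y),np.sin(y)]); ey=np.array([np.sin(y),-np.cos(y)])
for n,uv,z in (("cap4",(387,317),.084),("cap1",(220,168),.084),("cap2",(94,322),.084),("pin",(397,493),.11)):
    p=plane(c,[np.array(uv)/1.5],z)[0]; d=p[:2]-t[:2]; print(n,p.round(4),"tool",(d@ex).round(4),(d@ey).round(4))
H=hsv(c); v=H[:,:,2]; s_=H[:,:,1]
m=(v>85)&(s_<60); b=max(blobs(m,5000),key=lambda b:b[0][4])
cn=max(cv2.findContours(b[2].astype(np.uint8),cv2.RETR_EXTERNAL,cv2.CHAIN_APPROX_NONE)[0],key=len).reshape(-1,2)
cn=cn[(cn[:,1]<190)&(cn[:,1]>3)]
q,n,_=circ(plane(c,cn,.05),.115); print("disc",q,n); d=q[:2]-t[:2]; print((d@ex).round(4),(d@ey).round(4))
E
```

```text
cap4 [ 0.516  -0.1333  0.084 ] tool 0.0045 0.0017
cap1 [ 0.6022 -0.0894  0.084 ] tool 0.0713 -0.0682
cap2 [ 0.5592 -0.0015  0.084 ] tool 0.0017 -0.137
pin [ 0.4416 -0.1121  0.11  ] tool -0.0728 0.0063
disc [ 0.53539428 -0.06526229  0.115     ] 425
0.0003 -0.0689
```

>>> send_rows:
  steps:
    - [0.55,0.03,0.01,0.25,0,0,0]
    - [0.55,0.03,0.01,0.5,0,0,0]
    - [0.55,0.03,0.01,0.67,0,0,0]
    - [0.55,0.03,0.01,0.67,0,0,0]
    - [0,0.03,0.01,0.67,0,0,0]
    - [0,0.03,0.01,0.67,0,0,0]
    - [0,0.03,0.01,0.67,0,0,0]
    - [0,0.03,0.01,0.67,0,0,0]

```text
time: 4.45
tcp_pos: [0.5141, -0.1317, 0.0662]
ee_rot: [-3.141, -0.002, -0.336]
contact_force: [-0.8, -0.1, 3.2]
finger_gap: 0.395
grip_force: 30.1
```

>>> send_rows:
  steps:
    - [0,0,0,-0.3,0,0,0]
    - [0,0,0,-0.7,0,0,0]
    - [0,0,0,-1,0,0,0]
    - [0,0,0,-1,0,0,0]

```text
time: 4.85
tcp_pos: [0.5165, -0.1325, 0.1712]
ee_rot: [-3.142, -0.009, -0.336]
contact_force: [0.6, 0.1, 0.9]
finger_gap: 0.396
grip_force: 32.4
```

>>> send_rows:
  steps:
    - [0,0.05,0.4,0,0,0,0]
    - [0,0.05,0.9,0,0,0,0]
    - [0,0.05,1,0,0,0,0]

```text
time: 5.15
tcp_pos: [0.4834, -0.231, 0.1648]
ee_rot: [3.14, 0.001, -0.339]
contact_force: [-0.6, -0.8, 0.7]
finger_gap: 0.395
grip_force: 32.4
```

>>> send_rows:
  steps:
    - [0,0.1,0.4,0,0,0,0]
    - [0,0.2,0.9,0,0,0,0]
    - [0,0.2,1,0.2,0,0,0]
    - [0,0.2,1,0.6,0,0,0]
    - [0,0.2,1,1,0,0,0]
    - [0,0.2,1,1,0,0,0]
    - [0,0.2,1,1,0,0,0]

```text
time: 5.85
tcp_pos: [0.4703, -0.3276, 0.0647]
ee_rot: [-3.14, 0.003, -0.336]
contact_force: [0.3, -0.2, 0.6]
finger_gap: 0.4
grip_force: 32.4
```

>>> send_rows:
  steps:
    - [0.6,0,0,0.1,0,0,0]
    - [0.6,0,0,0.1,0,0,0]
    - [0.6,0,0,0.1,0,0,0]
    - [0.6,0,0,0.1,0,0,0]
    - [0.6,0,0,-0.3,0,0,0]
    - [0.6,0,0,-0.8,0,0,0]
    - [0.6,0,0,-0.8,0,0,0]

```text
time: 6.55
tcp_pos: [0.4749, -0.3319, 0.1545]
ee_rot: [3.137, -0.013, -0.337]
contact_force: [1.1, -0.6, 1.7]
finger_gap: 0.604
grip_force: 0.0
```

```bash
python3 - <<'E'
from h import *
s=get_state(); print(s["tcp_pos"],s["ee_rot"],s["finger_gap"])
a=capture("wrist")["color"]; b=capture("top")["color"][150:320,200:420]
save(a,"w3"); save(b,"t3",3)
i=np.vstack([cv2.resize(b,(512,396)),])
save(np.vstack([a,i])[:780],"x"); 
cv2.imwrite("pics/c3.png",cv2.resize(np.hstack([cv2.resize(a,(400,300)),cv2.resize(b,(400,300),interpolation=cv2.INTER_CUBIC)]),(800,300))[:,:,::-1])
E
```

```text
[ 0.47489935 -0.33190327  0.15452533] [ 3.13672419 -0.01297226 -0.33652064] 0.6039229342641965
```

View pics/c3.png

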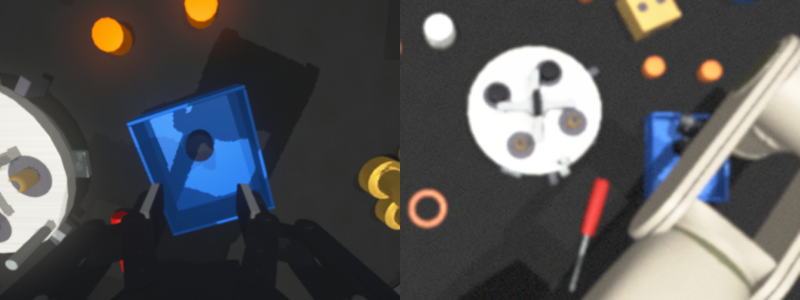

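Cap 4 is in the bin. Next is cap 1.

>>> send_rows:
  steps:
    - [0.6,0.1,-0.3,-0.25,0,0,0]
    - [0.6,0.3,-0.75,-0.25,0,0,0]
    - [0.6,0.4,-1,-0.25,0,0,0]

```text
time: 6.95
tcp_pos: [0.543, -0.2454, 0.17]
ee_rot: [-3.141, -0.0, -0.336]
contact_force: [-0.8, 0.1, 0.1]
finger_gap: 0.595
grip_force: 0.0
```

>>> send_rows:
  steps:
    - [0.6,0,-0.45,0,0,0,0]
    - [0.6,0,-0.9,0,0,0,0]
    - [0.6,0,-1,0,0,0,0]

```text
time: 7.25
tcp_pos: [0.575, -0.1485, 0.1685]
ee_rot: [-3.14, 0.003, -0.333]
contact_force: [-0.0, 0.2, 0.1]
finger_gap: 0.603
grip_force: 0.0
```

>>> send_rows:
  steps:
    - [0.6,0,-0.45,0,0,0,0]
    - [0.6,0,-0.72,0,0,0,0]
    - [0.6,0,-0.72,0,0,0,0]
    - [0.6,0,-0.72,0,0,0,0]
    - [0.6,0,-0.72,0,0,0,0]

```text
time: 7.75
tcp_pos: [0.5978, -0.0862, 0.1695]
ee_rot: [3.141, 0.001, -0.337]
contact_force: [0.4, 0.1, -0.4]
finger_gap: 0.601
grip_force: 0.0
```

```bash
cat >> h.py <<'E'
def rel(p,s=None):
    s=s or get_state(); y=s["ee_rot"][2]; d=np.array(p)[:2]-s["tcp_pos"][:2]
    return np.round([d@[np.cos(y),np.sin(y)],d@[np.sin(y),-np.cos(y)]],4)
E
python3 - <<'E'
from h import *
s=get_state(); print(s["tcp_pos"],s["ee_rot"]); print(rel((.6016,-.088)))
E
```

```text
[ 0.59783037 -0.08618645  0.16952963] [ 3.14094006e+00  1.13964389e-03 -3.37380680e-01]
[0.0042 0.0005]
```

>>> send_rows:
  steps:
    - [0.6,0.04,0,0.4,0,0,0]
    - [0.6,0.04,0,0.8,0,0,0]
    - [0.6,0.04,0,1,0,0,0]
    - [0.6,0.04,0,1,0,0,0]
    - [0,0.04,0,1,0,0,0]
    - [0,0.04,0,1,0,0,0]
    - [0,0.04,0,1,0,0,0]
    - [0,0.04,0,1,0,0,0]

```text
time: 8.55
tcp_pos: [0.6042, -0.088, 0.0705]
ee_rot: [-3.14, -0.005, -0.339]
contact_force: [13.1, 0.7, -9.6]
finger_gap: 0.399
grip_force: 35.0
```

>>> send_rows:
  steps:
    - [0,0,0,-0.3,0,0,0]
    - [0,0,0,-0.7,0,0,0]
    - [0,0,0,-1,0,0,0]
    - [0,0,0,-1,0,0,0]

```text
time: 8.95
tcp_pos: [0.6051, -0.0887, 0.1763]
ee_rot: [-3.141, -0.009, -0.338]
contact_force: [0.6, -0.1, 0.5]
finger_gap: 0.003
grip_force: 0.0
```

>>> send_rows:
  steps:
    - [0,-0.1,0.4,0,0,0,0]
    - [0,-0.2,0.8,0,0,0,0]
    - [0,-0.3,1,0,0,0,0]

```text
time: 9.25
tcp_pos: [0.5387, -0.1741, 0.1693]
ee_rot: [3.14, 0.001, -0.339]
contact_force: [-0.5, 0.5, -0.2]
finger_gap: 0.0
grip_force: 0.0
```

>>> send_rows:
  steps:
    - [0,-0.1,0.4,0,0,0,0]
    - [0,-0.2,0.8,0,0,0,0]
    - [0,-0.3,1,0,0,0,0]

```text
time: 9.55
tcp_pos: [0.477, -0.2586, 0.1694]
ee_rot: [3.141, 0.001, -0.34]
contact_force: [0.9, 0.4, -0.2]
finger_gap: 0.002
grip_force: 0.0
```

>>> send_rows:
  steps:
    - [0,-0.1,0.4,0,0,0,0]
    - [0,-0.19,0.79,0,0,0,0]
    - [0,-0.19,0.79,0.4,0,0,0]
    - [0,-0.19,0.79,0.8,0,0,0]
    - [0,-0.19,0.79,1,0,0,0]
    - [0,-0.19,0.79,1,0,0,0]
    - [0,-0.19,0.79,1,0,0,0]

```text
time: 10.25
tcp_pos: [0.4348, -0.3241, 0.0701]
ee_rot: [-3.141, 0.001, -0.338]
contact_force: [0.4, -0.5, 1.0]
finger_gap: 0.002
grip_force: 0.0
```

>>> send_rows:
  steps:
    - [0.55,0,0,0.1,0,0,0]
    - [0.55,0,0,0.1,0,0,0]
    - [0.55,0,0,0.1,0,0,0]
    - [0.55,0,0,0.1,0,0,0]
    - [0.55,0,0,-0.3,0,0,0]
    - [0.55,0,0,-0.8,0,0,0]
    - [0.55,0,0,-1,0,0,0]
    - [0.55,0,0,-1,0,0,0]

```text
time: 11.05
tcp_pos: [0.438, -0.3257, 0.1759]
ee_rot: [3.138, -0.008, -0.336]
contact_force: [0.1, 0.6, -0.4]
finger_gap: 0.549
grip_force: 0.0
```

```bash
python3 - <<'E'
from h import *
s=get_state(); print(s["tcp_pos"],s["ee_rot"]); print(rel((.5587,-.0000)))
save(capture("wrist")["color"],"w4")
E
```

```text
[ 0.43796685 -0.32571235  0.17592318] [ 3.13804437 -0.00846238 -0.33635277]
[ 0.0065 -0.3473]
```

View pics/w4.png

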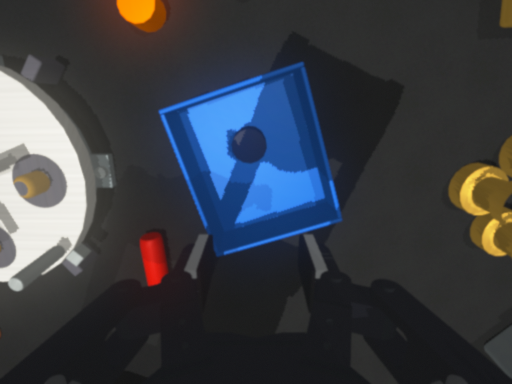

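Cap 1 slipped out of the grip, because the gap read 0 after the lift. The bin at (250,145) holds only cap 4. I'll look at the disc again.

>>> send_rows:
  steps:
    - [0.6,0,-0.3,-0.35,0,0,0]
    - [0.6,0,-0.75,-0.45,0,0,0]
    - [0.6,0,-1,-0.45,0,0,0]

```text
time: 11.4
tcp_pos: [0.4696, -0.2274, 0.2163]
ee_rot: [-3.141, -0.002, -0.336]
contact_force: [0.0, 0.1, 0.0]
finger_gap: 0.597
grip_force: 0.0
```

>>> send_rows:
  steps:
    - [0.6,0,-0.45,0,0,0,0]
    - [0.6,0,-0.9,0,0,0,0]
    - [0.6,0,-1,0,0,0,0]
    - [0.6,0,-1,0,0,0,0]
    - [0.6,0,-1,0,0,0,0]
    - [0.6,0,-1,0,0,0,0]

```text
time: 12.0
tcp_pos: [0.501, -0.1362, 0.2148]
ee_rot: [3.141, 0.001, -0.338]
contact_force: [-0.8, -0.0, -0.5]
finger_gap: 0.601
grip_force: 0.0
```

```bash
python3 - <<'E'
from h import *
s=get_state(); print(s["tcp_pos"],s["ee_rot"])
save(capture("wrist")["color"],"w5",1.5)
E
```

```text
[ 0.5010341  -0.13617516  0.21476974] [ 3.14113991e+00  8.33533621e-04 -3.38051896e-01]
```

View pics/w5.png

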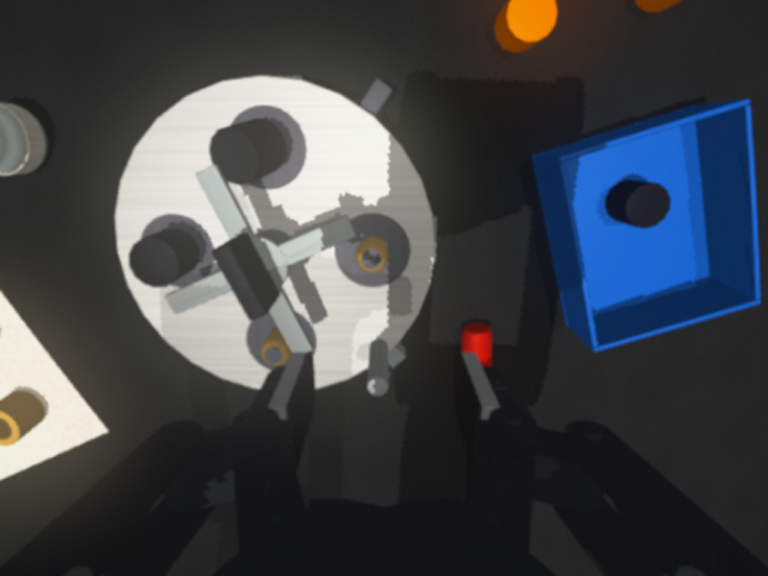

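The star has turned clockwise: its bar now runs from (232,240) to (265,310) and one arm nearly covers cap 1, so a finger must have caught an arm tip. I'll turn the star back open by its bar, and use radial closing from here on, as that worked for cap 4.

```bash
python3 - <<'E'
from h import *
c=capture("wrist"); s=get_state()
A=plane(c,np.array([(207,172),(305,348),(172,302),(352,228)])/1.5,.094)
for i,j in ((0,1),(2,3)):
    d=A[i]-A[j]; print(np.degrees(np.arctan2(d[1],d[0])),np.linalg.norm(d),(A[i]+A[j])/2)
H=hsv(c); m=(H[:,:,2]<75); roi=np.zeros_like(m); roi[145:225,140:195]=1
b=max(blobs(m&roi,100),key=lambda b:b[0][4]); print(b[0],b[1]*1.5)
ys,xs=np.nonzero(b[2]); r=cv2.minAreaRect(np.c_[xs,ys].astype(np.float32)); bx=cv2.boxPoints(r)*1.5; print(bx)
P=plane(c,np.array(bx)/1.5,.12); print(P)
print("yaw",np.degrees(s["ee_rot"][2]),s["joint_pos"].round(2),"hub rel",rel((.5354,-.0652)))
print("sp4",plane(c,[(372/1.5,254/1.5)],.074),"sp3",plane(c,[(275/1.5,354/1.5)],.074))
E
```

```text
4.915083813538793 0.12287643089347154 [ 0.53594789 -0.0671695   0.094     ]
92.64833843574422 0.12515630419304477 [ 0.53548996 -0.06698643  0.094     ]
[ 142  156   44   57 1295] [247.03204633 275.1       ]
[[211.56662 251.3102 ]
 [245.42407 232.17339]
 [284.75934 301.7665 ]
 [250.90189 320.90332]]
[[ 0.55592722 -0.05571693  0.12      ]
 [ 0.55926346 -0.07786818  0.12      ]
 [ 0.51549978 -0.08204192  0.12      ]
 [ 0.51123815 -0.05882253  0.12      ]]
yaw -19.394496484426842 [-0.36 -0.07  1.75 -0.    1.47  1.55] hub rel [ 0.0087 -0.0783]
sp4 [[ 0.51507448 -0.13318121  0.074     ]] sp3 [[ 0.46955458 -0.0432624   0.074     ]]
```

>>> send_rows:
  steps:
    - [0.7,0.04,-0.3,0,0,0,-0.09]
    - [0.7,0.08,-0.6,0,0,0,-0.18]
    - [0.7,0.09,-0.79,0,0,0,-0.265]
    - [0.7,0.09,-0.79,0.1,0,0,-0.265]
    - [0.7,0.09,-0.79,0.4,0,0,-0.265]
    - [0.7,0.09,-0.79,0.7,0,0,-0.265]
    - [0.7,0.09,-0.79,0.7,0,0,-0.265]

```text
time: 12.8
tcp_pos: [0.5324, -0.0639, 0.14]
ee_rot: [-3.139, 0.009, 0.076]
contact_force: [-1.2, 1.2, -0.8]
finger_gap: 0.703
grip_force: 0.0
```

>>> send_rows:
  steps:
    - [0.7,0,0,0.34,0,0,0]
    - [0.7,0,0,0.34,0,0,0]
    - [0,0,0,0.34,0,0,0]
    - [0,0,0,0.34,0,0,0]
    - [0,0,0,0.34,0,0,0]
    - [0,0,0,0.34,0,0,0]
    - [0,0,0,0.34,0,0,0]

```text
time: 13.5
tcp_pos: [0.5376, -0.0656, 0.1136]
ee_rot: [3.137, -0.003, 0.079]
contact_force: [-0.4, -8.9, 3.2]
finger_gap: 0.132
grip_force: 36.4
```

>>> send_rows:
  steps:
    - [0,0,0,0,0,0,-0.06]
    - [0,0,0,0,0,0,-0.12]
    - [0,0,0,0,0,0,-0.18]
    - [0,0,0,0,0,0,-0.23]
    - [0,0,0,0,0,0,-0.23]
    - [0,0,0,0,0,0,-0.23]

```text
time: 14.1
tcp_pos: [0.5375, -0.0652, 0.1136]
ee_rot: [3.137, -0.002, 0.44]
contact_force: [-0.3, -7.5, 3.7]
finger_gap: 0.134
grip_force: 36.5
```

```bash
python3 - <<'E'
from h import *
s=get_state(); print(s["tcp_pos"],s["ee_rot"],s["moment"],s["contact_force"],s["finger_gap"])
E
```

```text
[ 0.53752544 -0.06523686  0.11361945] [ 3.13729558e+00 -1.59929998e-03  4.40418393e-01] [-0.9549706   0.24526176  0.08231375] [-0.27709049 -7.54538945  3.6696335 ] 0.13414577849828402
```

>>> send_rows:
  steps:
    - [0.55,0,0,0,0,0,0]
    - [0.55,0,0,0,0,0,0]
    - [0.55,0,0,-0.1,0,0,0]
    - [0.55,0,0,-0.5,0,0,0]
    - [0.55,0,0,-0.8,0,0,0]
    - [0.55,0,0,-0.8,0,0,0]

```text
time: 14.7
tcp_pos: [0.5393, -0.0637, 0.1979]
ee_rot: [3.136, -0.008, 0.441]
contact_force: [0.5, -1.0, 1.6]
finger_gap: 0.549
grip_force: 0.0
```

>>> send_rows:
  steps:
    - [0.55,0.1,0.1,0,0,0,-0.09]
    - [0.55,0.2,0.2,0,0,0,-0.18]
    - [0.55,0.3,0.3,0,0,0,-0.27]
    - [0.55,0.4,0.4,0,0,0,-0.36]
    - [0.55,0.48,0.49,0,0,0,-0.45]
    - [0.55,0.48,0.49,0,0,0,-0.514]
    - [0.55,0.48,0.49,0,0,0,-0.514]
    - [0.55,0.48,0.49,0,0,0,-0.514]

```text
time: 15.5
tcp_pos: [0.6003, -0.0869, 0.1911]
ee_rot: [-3.141, -0.0, 1.245]
contact_force: [-0.5, -0.4, 0.8]
finger_gap: 0.549
grip_force: 0.0
```

```bash
python3 - <<'E'
from h import *
s=get_state(); print(s["tcp_pos"],s["ee_rot"],s["joint_pos"].round(2))
print(rel((.603,-.0887)))
save(capture("wrist")["color"],"w6",1.5)
E
```

```text
[ 0.60028767 -0.08691727  0.19112537] [-3.14102374e+00 -5.00613189e-05  1.24536044e+00] [-0.23  0.18  1.53  0.    1.43  0.1 ]
[-0.0008  0.0031]
```

View pics/w6.png

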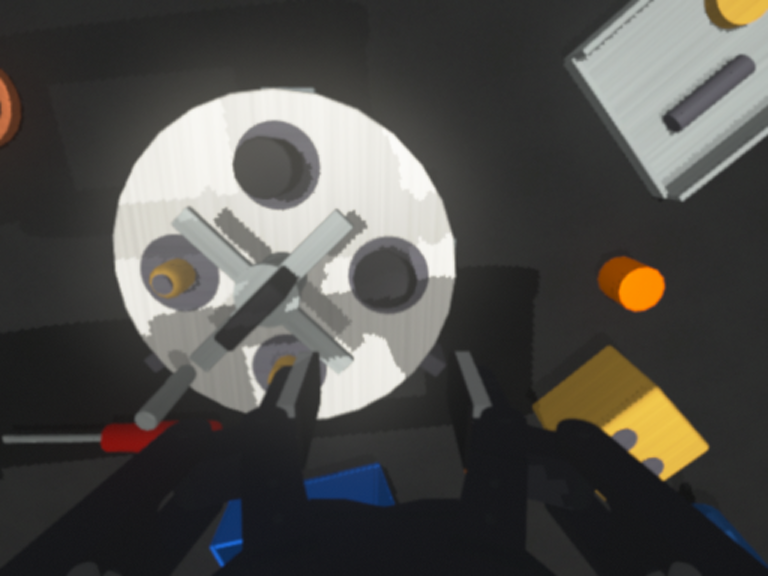

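The star is open again. Cap 1's top is at (384,276), cap 2's at (262,167), spigot 3's tip at (162,283) and the pin top at (148,419).

```bash
python3 - <<'E'
from h import *
c=capture("wrist")
for n,uv,z in (("cap1",(384,276),.084),("cap2",(262,167),.084),("sp3",(162,284),.074),("pin",(148,419),.11)):
    p=plane(c,[np.array(uv)/1.5],z)[0]; print(n,p.round(4),rel(p))
H=hsv(c); m=(H[:,:,2]>85)&(H[:,:,1]<60); b=max(blobs(m,5000),key=lambda b:b[0][4])
cn=max(cv2.findContours(b[2].astype(np.uint8),cv2.RETR_EXTERNAL,cv2.CHAIN_APPROX_NONE)[0],key=len).reshape(-1,2)
cn=cn[cn[:,1]<185]; q,n,_=circ(plane(c,cn,.05),.115); print(q,n)
E
```

```text
cap1 [ 0.6022 -0.0788  0.084 ] [ 0.0083 -0.0008]
cap2 [0.5592 0.0009 0.084 ] [ 0.0701 -0.067 ]
sp3 [ 0.4694 -0.0424  0.074 ] [ 0.0005 -0.1382]
pin [ 0.4435 -0.1104  0.11  ] [-0.0722 -0.1411]
[ 0.53567524 -0.06529637  0.115     ] 354
```

```bash
python3 - <<'E'
from h import *
c=capture("wrist"); im=cv2.convertScaleAbs(c["color"][140:260,150:310],alpha=1.6,beta=10); save(im,"w7",4)
R=[.603,-.0887]
for z in (.05,.084):
  a=np.linspace(0,6.28,24,endpoint=False); print(z,proj(c,np.c_[R[0]+.017*np.cos(a),R[1]+.017*np.sin(a),0*a+z])[::6].round(0)-[150,140])
E
```

```text
0.05 [[126.  38.]
 [104.  27.]
 [ 94.  48.]
 [115.  58.]]
0.084 [[129.  48.]
 [104.  36.]
 [ 92.  60.]
 [116.  71.]]
```

View pics/w7.png

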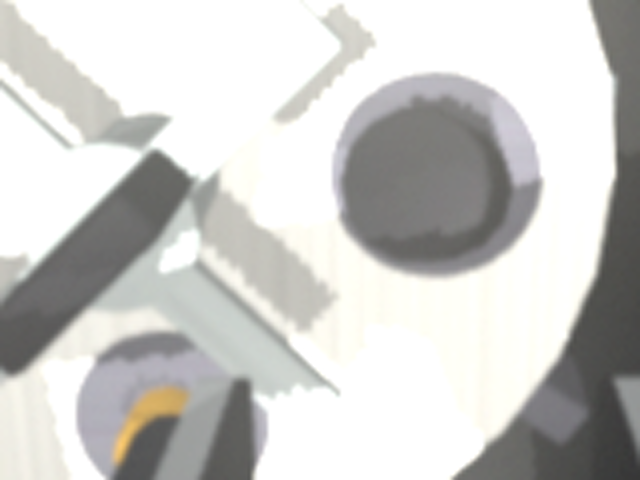

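Cap 1 looks cocked on its spigot. Its top is centred at about (420,180) in the crop, leaning toward tool +x by 8 mm. I'll grasp it with radial closing, shifted to match.

>>> send_rows:
  steps:
    - [0.58,0.05,0.02,0.3,0,0,0]
    - [0.58,0.05,0.02,0.6,0,0,0]
    - [0.58,0.05,0.02,0.9,0,0,0]
    - [0.58,0.05,0.02,1,0,0,0]
    - [0.58,0.05,0.02,1,0,0,0]
  grip_force: 40

```text
time: 16.15
tcp_pos: [0.6044, -0.083, 0.0919]
ee_rot: [3.141, -0.0, 1.247]
contact_force: [0.6, 0.3, 0.7]
finger_gap: 0.575
grip_force: 0.3
```

>>> send_rows:
  steps:
    - [0.58,0,0,0.17,0,0,0]
    - [0.58,0,0,0.17,0,0,0]
    - [0,0,0,0.17,0,0,0]
    - [0,0,0,0.17,0,0,0]
    - [0,0,0,0.17,0,0,0]
    - [0,0,0,0.17,0,0,0]
    - [0,0,0,0.17,0,0,0]

```text
time: 16.85
tcp_pos: [0.6059, -0.0833, 0.0767]
ee_rot: [3.137, -0.001, 1.248]
contact_force: [4.1, 0.6, 7.5]
finger_gap: 0.382
grip_force: 39.2
```

>>> send_rows:
  steps:
    - [0,0,0,-0.15,0,0,0]
    - [0,0,0,-0.3,0,0,0]
    - [0,0,0,-0.6,0,0,0]
    - [0,0,0,-1,0,0,0]
    - [0,0,0,-1,0,0,0]
    - [0,0,0,-1,0,0,0]

```text
time: 17.45
tcp_pos: [0.6049, -0.0833, 0.1772]
ee_rot: [3.138, -0.0, 1.248]
contact_force: [-0.9, -0.3, -1.2]
finger_gap: 0.376
grip_force: 41.0
```

>>> send_rows:
  steps:
    - [0,-0.4,-0.1,-0.15,0,0,0]
    - [0,-0.8,-0.2,-0.15,0,0,0]
    - [0,-1,-0.25,-0.15,0,0,0]

```text
time: 17.75
tcp_pos: [0.5464, -0.1718, 0.1886]
ee_rot: [-3.139, 0.001, 1.247]
contact_force: [0.1, 0.4, -0.9]
finger_gap: 0.377
grip_force: 41.0
```

>>> send_rows:
  steps:
    - [0,-0.4,-0.1,0,0,0,0]
    - [0,-0.8,-0.2,0,0,0,0]
    - [0,-1,-0.25,0,0,0,0]

```text
time: 18.05
tcp_pos: [0.4904, -0.2586, 0.188]
ee_rot: [-3.138, 0.0, 1.246]
contact_force: [1.0, 0.8, -1.1]
finger_gap: 0.376
grip_force: 41.0
```

>>> send_rows:
  steps:
    - [0,-0.4,-0.1,0,0,0,0]
    - [0,-0.8,-0.2,0,0,0,0]
    - [0,-1,-0.24,0.3,0,0,0]
    - [0,-1,-0.24,0.7,0,0,0]
    - [0,-1,-0.24,1,0,0,0]
    - [0,-1,-0.24,1,0,0,0]
    - [0,-1,-0.24,1,0,0,0]

```text
time: 18.75
tcp_pos: [0.4379, -0.3433, 0.0887]
ee_rot: [-3.139, -0.001, 1.248]
contact_force: [0.5, -0.8, 0.4]
finger_gap: 0.374
grip_force: 41.0
```

>>> send_rows:
  steps:
    - [0.58,0,0,0.1,0,0,0]
    - [0.58,0,0,0.1,0,0,0]
    - [0.58,0,0,0.1,0,0,0]
    - [0.58,0,0,0.1,0,0,0]
    - [0.58,0,0,-0.3,0,0,0]
    - [0.58,0,0,-0.7,0,0,0]
    - [0.58,0,0,-1,0,0,0]
    - [0.58,0,0,-1,0,0,0]

```text
time: 19.55
tcp_pos: [0.4413, -0.3464, 0.1961]
ee_rot: [3.132, 0.004, 1.248]
contact_force: [0.7, 0.6, 0.7]
finger_gap: 0.58
grip_force: 0.0
```

```bash
python3 - <<'E'
from h import *
s=get_state(); print(s["tcp_pos"],s["ee_rot"]); print(rel((.559,-.0005)))
c=capture("wrist"); H=hsv(c); m=(H[:,:,0]>100)&(H[:,:,0]<125)&(H[:,:,1]>120)&(H[:,:,2]>40)
b=max(blobs(m,500),key=lambda b:b[0][4]); print(b[0])
hull=cv2.fillConvexPoly(np.zeros(m.shape,np.uint8),cv2.convexHull(np.argwhere(b[2])[:,::-1].astype(np.int32)),1)>0
for st,ce,_ in blobs(hull&~m,60): print("in bin",st,plane(c,[ce],.025).round(3))
E
```

```text
[ 0.44132632 -0.3464317   0.19609954] [3.13208787 0.00438636 1.2484492 ]
[0.3654 0.002 ]
[  169    73   184   169 12704]
in bin [188  74 160 113 788] [[ 0.501 -0.295  0.025]]
in bin [ 209   90  123   88 4587] [[ 0.486 -0.309  0.025]]
in bin [171 132  15  44  80] [[ 0.37  -0.3    0.025]]
in bin [ 202  146   48   71 1589] [[ 0.409 -0.337  0.025]]
in bin [275 148  21  15 164] [[ 0.48  -0.337  0.025]]
in bin [184 156  33  84 253] [[ 0.373 -0.352  0.025]]
in bin [244 174  28  18 364] [[ 0.441 -0.356  0.025]]
in bin [187 183  23  50 135] [[ 0.368 -0.356  0.025]]
in bin [218 227  38  12 101] [[ 0.398 -0.406  0.025]]
```

>>> send_rows:
  steps:
    - [0.55,0.4,0,0,0,0,0]
    - [0.55,0.8,0,0,0,0,0]
    - [0.55,1,0,0,0,0,0]

```text
time: 19.9
tcp_pos: [0.4704, -0.2465, 0.1879]
ee_rot: [-3.14, -0.001, 1.249]
contact_force: [-0.7, -0.4, 0.1]
finger_gap: 0.551
grip_force: 0.0
```

>>> send_rows:
  steps:
    - [0.55,0.4,0,0,0,0,0]
    - [0.55,0.8,0,0,0,0,0]
    - [0.55,1,0,0,0,0,0]

```text
time: 20.2
tcp_pos: [0.502, -0.1514, 0.1879]
ee_rot: [-3.14, -0.001, 1.25]
contact_force: [0.5, -0.5, -0.0]
finger_gap: 0.55
grip_force: 0.0
```

>>> send_rows:
  steps:
    - [0.55,0.4,0,0,0,0,0]
    - [0.55,0.8,0,0,0,0,0]
    - [0.55,1,0,0,0,0,0]

```text
time: 20.5
tcp_pos: [0.5336, -0.0566, 0.188]
ee_rot: [-3.14, -0.001, 1.25]
contact_force: [-0.6, -1.0, -0.8]
finger_gap: 0.551
grip_force: 0.0
```

>>> send_rows:
  steps:
    - [0.55,0.3,0,0,0,0,0.09]
    - [0.55,0.65,0,0,0,0,0.18]
    - [0.55,0.65,0,0,0,0,0.27]
    - [0.55,0.65,0,0,0,0,0.36]
    - [0.55,0.65,0,0,0,0,0.45]
    - [0.55,0.65,0,0,0,0,0.54]
    - [0.55,0.65,0,0,0,0,0.63]
    - [0.55,0.65,0,0,0,0,0.72]

```text
time: 21.3
tcp_pos: [0.5536, 0.0022, 0.1878]
ee_rot: [-3.141, 0.002, 0.112]
contact_force: [-0.8, 0.2, 0.2]
finger_gap: 0.549
grip_force: 0.0
```

>>> send_rows:
  steps:
    - [0.55,0,0,0,0,0,0.09]
    - [0.55,0,0,0,0,0,0.18]
    - [0.55,0,0,0,0,0,0.28]
    - [0.55,0,0,0,0,0,0.28]
    - [0.55,0,0,0,0,0,0.28]
    - [0.55,0,0,0,0,0,0.28]

```text
time: 21.9
tcp_pos: [0.5541, 0.0021, 0.1888]
ee_rot: [3.141, 0.001, -0.319]
contact_force: [-1.0, -0.8, -0.6]
finger_gap: 0.553
grip_force: 0.0
```

```bash
python3 - <<'E'
from h import *
s=get_state(); print(s["tcp_pos"],s["ee_rot"],s["joint_pos"].round(2)); print(rel((.559,-.0005)))
save(capture("wrist")["color"],"w8",1.5)
E
```

```text
[0.55413723 0.00210954 0.18880063] [ 3.14144593e+00  7.63561878e-04 -3.18972014e-01] [-0.09  0.04  1.68  0.    1.42  1.8 ]
[0.0054 0.001 ]
```

View pics/w8.png

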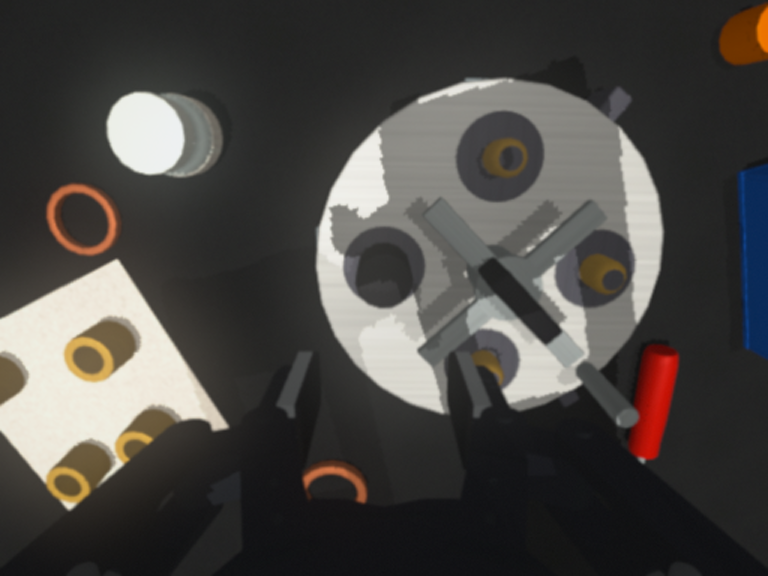

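Cap 2 is at (385,272), squarely between the pads. Spigots 1 (510,156) and 4 (607,277) are now bare.

>>> send_rows:
  steps:
    - [0.55,0.05,0.01,0.3,0,0,0]
    - [0.55,0.05,0.01,0.6,0,0,0]
    - [0.55,0.05,0.01,0.9,0,0,0]
    - [0.55,0.05,0.01,1,0,0,0]
    - [0.55,0.05,0.01,1,0,0,0]

```text
time: 22.45
tcp_pos: [0.5574, 0.0001, 0.0875]
ee_rot: [3.141, 0.004, -0.321]
contact_force: [-1.6, 2.3, -0.4]
finger_gap: 0.553
grip_force: 0.0
```

>>> send_rows:
  steps:
    - [0.55,0,0,0.2,0,0,0]
    - [0.55,0,0,0.2,0,0,0]
    - [0,0,0,0.2,0,0,0]
    - [0,0,0,0.2,0,0,0]
    - [0,0,0,0.2,0,0,0]
    - [0,0,0,0.2,0,0,0]
    - [0,0,0,0.2,0,0,0]

```text
time: 23.15
tcp_pos: [0.5595, -0.0008, 0.0702]
ee_rot: [-3.141, -0.001, -0.323]
contact_force: [-0.6, 0.2, 5.2]
finger_gap: 0.391
grip_force: 40.2
```

>>> send_rows:
  steps:
    - [0,0,0,-0.15,0,0,0]
    - [0,0,0,-0.3,0,0,0]
    - [0,0,0,-0.6,0,0,0]
    - [0,0,0,-1,0,0,0]
    - [0,0,0,-1,0,0,0]

```text
time: 23.65
tcp_pos: [0.5628, -0.0009, 0.1777]
ee_rot: [-3.139, -0.011, -0.322]
contact_force: [1.5, -0.4, 1.7]
finger_gap: 0.39
grip_force: 40.4
```

>>> send_rows:
  steps:
    - [0,0,0.4,-0.2,0,0,0]
    - [0,0,0.8,-0.2,0,0,0]
    - [0,0,1,-0.2,0,0,0]

```text
time: 23.95
tcp_pos: [0.5269, -0.0978, 0.1914]
ee_rot: [3.141, -0.003, -0.323]
contact_force: [-0.9, 0.5, -1.1]
finger_gap: 0.389
grip_force: 40.4
```

>>> send_rows:
  steps:
    - [0,0,0.4,0,0,0,0]
    - [0,0,0.8,0,0,0,0]
    - [0,0,1,0,0,0,0]

```text
time: 24.25
tcp_pos: [0.4945, -0.1929, 0.1905]
ee_rot: [3.14, -0.001, -0.324]
contact_force: [0.1, 0.0, 0.3]
finger_gap: 0.391
grip_force: 40.4
```

>>> send_rows:
  steps:
    - [0,0,0.4,0,0,0,0]
    - [0,0,0.8,0,0,0,0]
    - [0,0,1,0.2,0,0,0]
    - [0,0,1,0.6,0,0,0]
    - [0,0,1,1,0,0,0]
    - [0,0,1,1,0,0,0]

```text
time: 24.85
tcp_pos: [0.4599, -0.2826, 0.084]
ee_rot: [-3.138, 0.01, -0.323]
contact_force: [-1.8, -0.2, -0.5]
finger_gap: 0.391
grip_force: 40.4
```

>>> send_rows:
  steps:
    - [0,0,0.2,0.1,0,0,0]
    - [0,0,0.25,0.15,0,0,0]
    - [0.58,0,0.25,0.15,0,0,0]
    - [0.58,0,0.25,0.15,0,0,0]
    - [0.58,0,0.25,0.15,0,0,0]
    - [0.58,0,0.25,-0.3,0,0,0]
    - [0.58,0,0.25,-0.8,0,0,0]
    - [0.58,0,0.25,-1,0,0,0]

```text
time: 25.65
tcp_pos: [0.458, -0.3097, 0.1957]
ee_rot: [3.139, -0.007, -0.322]
contact_force: [1.3, -1.8, 1.3]
finger_gap: 0.578
grip_force: 0.0
```

```bash
python3 - <<'E'
from h import *
s=get_state(); print(s["tcp_pos"],s["ee_rot"],s["finger_gap"])
save(capture("wrist")["color"],"w9",1.2)
E
```

```text
[ 0.45801254 -0.30972882  0.19570349] [ 3.13892753 -0.00733972 -0.32180994] 0.5782818212449269
```

View pics/w9.png

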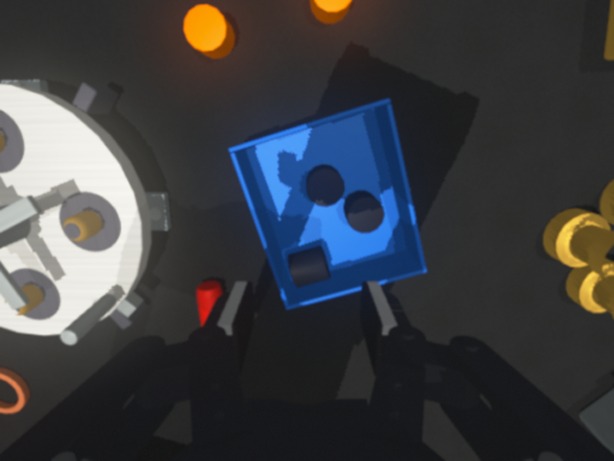

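All three caps are in the bin: two standing at (325,186) and (363,211), one lying at (308,263). Next are the sleeves on the paper.

>>> send_rows:
  steps:
    - [0.8,-0.1,-0.3,-0.2,0,0,0]
    - [0.8,-0.25,-0.75,-0.5,0,0,0]
    - [0.8,-0.3,-0.9,-0.55,0,0,0]

```text
time: 26.0
tcp_pos: [0.4569, -0.2117, 0.2477]
ee_rot: [-3.142, -0.004, -0.321]
contact_force: [1.3, -1.0, 0.6]
finger_gap: 0.798
grip_force: 0.0
```

>>> send_rows:
  steps:
    - [0.8,-0.15,-0.45,0,0,0,0]
    - [0.8,-0.3,-0.9,0,0,0,0]

```text
time: 26.2
tcp_pos: [0.456, -0.1175, 0.2453]
ee_rot: [-3.141, -0.002, -0.323]
contact_force: [1.3, 0.4, 0.4]
finger_gap: 0.8
grip_force: 0.0
```

>>> send_rows:
  steps:
    - [0.8,-0.15,-0.45,0,0,0,0]
    - [0.8,-0.3,-0.9,0,0,0,0]

```text
time: 26.4
tcp_pos: [0.4557, -0.0219, 0.2448]
ee_rot: [-3.141, -0.001, -0.322]
contact_force: [1.4, -0.1, -0.6]
finger_gap: 0.804
grip_force: 0.0
```

>>> send_rows:
  steps:
    - [0.8,-0.15,-0.45,0,0,0,0]
    - [0.8,-0.3,-0.9,0,0,0,0]

```text
time: 26.6
tcp_pos: [0.4556, 0.0731, 0.2448]
ee_rot: [-3.141, -0.001, -0.322]
contact_force: [1.4, -0.5, 0.7]
finger_gap: 0.801
grip_force: 0.0
```

>>> send_rows:
  steps:
    - [0.8,-0.15,-0.45,0,0,0,0]
    - [0.8,-0.3,-0.9,0,0,0,0]

```text
time: 26.8
tcp_pos: [0.4556, 0.168, 0.2449]
ee_rot: [-3.141, -0.001, -0.322]
contact_force: [0.9, -0.7, 0.1]
finger_gap: 0.798
grip_force: 0.0
```

>>> send_rows:
  steps:
    - [0.8,-0.15,-0.45,0,0,0,0]
    - [0.8,-0.3,-0.9,0,0,0,0]
    - [0.8,-0.3,-0.9,0,0,0,0]
    - [0.8,-0.3,-0.9,0,0,0,0]

```text
time: 27.2
tcp_pos: [0.4555, 0.2617, 0.2442]
ee_rot: [3.141, 0.0, -0.319]
contact_force: [0.4, -0.4, -0.6]
finger_gap: 0.804
grip_force: 0.0
```

```bash
cat > sl.py <<'E'
from h import *
def sleeves(c):
    """top-rim bore ring: centroid of bright-brass annulus; circle fit of outer rim arc at z=.034"""
    H=hsv(c); h,s,v=[H[:,:,i].astype(int) for i in range(3)]
    m=(h>10)&(h<32)&(s>60)&(v>150); out=[]
    for st,ce,b in blobs(m,60):
        k=cv2.morphologyEx(b.astype(np.uint8),cv2.MORPH_CLOSE,np.ones((3,3)))
        cs,hi=cv2.findContours(k,cv2.RETR_CCOMP,cv2.CHAIN_APPROX_NONE)
        if hi is None: continue
        holes=[cs[i] for i in range(len(cs)) if hi[0][i][3]>=0 and cv2.contourArea(cs[i])>20]
        if not holes: continue
        o=max(cs,key=cv2.contourArea)
        P=plane(c,o.reshape(-1,2),.034); q=circ(P)[0]; Q=plane(c,max(holes,key=cv2.contourArea).reshape(-1,2),.034); r=circ(Q)[0]
        out.append((st[:4],q.round(4),r.round(4)))
    return out
E
python3 - <<'E'
from sl import *
s=get_state(); print(s["tcp_pos"],s["ee_rot"],s["joint_pos"].round(2))
c=capture("wrist"); save(c["color"],"w10",1.5)
for x in sleeves(c): print(*x)
E
```

```text
[0.45551254 0.26169328 0.24423142] [ 3.14105404e+00  2.34197614e-04 -3.19255233e-01] [ 0.42 -0.07  1.69 -0.    1.52  2.31]
[228  59  36  38] [0.555  0.2403 0.0195] [0.5554 0.2406 0.0119]
[137  92  34  35] [0.5574 0.353  0.0192] [0.5575 0.3532 0.0122]
[193 167  33  30] [0.4548 0.3239 0.0192] [0.4547 0.3239 0.0124]
```

View pics/w10.png

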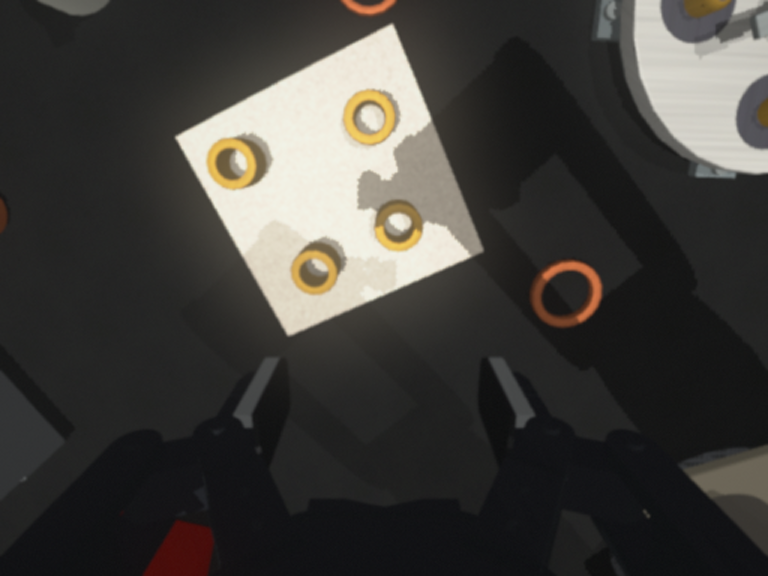

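The sleeve fits are clean: outer radius 19.5 mm and bore radius 12 mm, as they should be. A is at (368,117), B at (233,163), C at (315,271) and D, in shadow, at (399,226). I'll take A to spigot 2.

>>> send_rows:
  steps:
    - [0.75,0.4,-0.05,0.2,0,0,0]
    - [0.75,0.8,-0.11,0.5,0,0,0]
    - [0.75,1,-0.11,0.8,0,0,0]
    - [0.75,1,-0.11,1,0,0,0]
  grip_force: 60

```text
time: 27.65
tcp_pos: [0.5562, 0.2357, 0.142]
ee_rot: [3.14, 0.001, -0.327]
contact_force: [-0.4, -0.1, -0.4]
finger_gap: 0.751
grip_force: 0.0
```

>>> send_rows:
  steps:
    - [0.75,0.01,0,0.4,0,0,0]
    - [0.75,0.01,0,0.8,0,0,0]
    - [0.75,0.01,0,1,0,0,0]
    - [0.75,0.01,0,1,0,0,0]

```text
time: 28.05
tcp_pos: [0.5526, 0.236, 0.0403]
ee_rot: [3.137, 0.006, -0.325]
contact_force: [-1.1, -0.4, -0.8]
finger_gap: 0.75
grip_force: 0.0
```

```bash
python3 - <<'E'
from h import *
s=get_state(); print(s["tcp_pos"],rel((.5553,.2405)))
E
```

```text
[0.55263954 0.23601506 0.04026131] [ 0.0011 -0.0051]
```

>>> send_rows:
  steps:
    - [0.75,0.01,-0.05,0.1,0,0,0]
    - [0.75,0.01,-0.05,0.2,0,0,0]
    - [0.75,0.01,-0.05,0.2,0,0,0]
    - [0,0.01,-0.05,0.2,0,0,0]
    - [0,0.01,-0.05,0.2,0,0,0]
    - [0,0.01,-0.05,0.2,0,0,0]
    - [0,0.01,-0.05,0.2,0,0,0]
    - [0,0.01,-0.05,0.2,0,0,0]

```text
time: 28.85
tcp_pos: [0.5591, 0.2438, 0.0255]
ee_rot: [-3.14, -0.002, -0.322]
contact_force: [0.6, 1.1, 5.7]
finger_gap: 0.44
grip_force: 60.3
```

>>> send_rows:
  steps:
    - [0,0,0,-0.3,0,0,0]
    - [0,0,0,-0.7,0,0,0]
    - [0,0,0,-1,0,0,0]
    - [0,0,0,-1,0,0,0]

```text
time: 29.25
tcp_pos: [0.5609, 0.2443, 0.1297]
ee_rot: [-3.137, -0.006, -0.322]
contact_force: [1.6, 1.0, -1.4]
finger_gap: 0.439
grip_force: 60.7
```

>>> send_rows:
  steps:
    - [0,0.15,0.4,-0.3,0,0,0]
    - [0,0.3,0.8,-0.4,0,0,0]
    - [0,0.36,1,-0.4,0,0,0]

```text
time: 29.55
tcp_pos: [0.5611, 0.1344, 0.1653]
ee_rot: [3.141, -0.002, -0.323]
contact_force: [0.4, -0.4, -0.6]
finger_gap: 0.437
grip_force: 60.9
```

>>> send_rows:
  steps:
    - [0,0.15,0.4,0,0,0,0]
    - [0,0.3,0.8,0,0,0,0]
    - [0,0.41,1,0,0,0,0]
    - [0,0.41,1.0,0,0,0,0]
    - [0,0.41,1.0,0,0,0,0]
    - [0,0.41,1.0,0,0,0,0]

```text
time: 30.15
tcp_pos: [0.5671, 0.0301, 0.1633]
ee_rot: [3.142, 0.002, -0.322]
contact_force: [-0.1, 0.4, -1.3]
finger_gap: 0.44
grip_force: 60.9
```

```bash
python3 - <<'E'
from h import *
s=get_state(); print(s["tcp_pos"],s["ee_rot"][2],rel((.5577,.0014)))
c=capture("wrist"); save(c["color"],"w11",1.5)
cv2.imwrite("w11.png",c["color"]); np.savez("w11.npz",**{k:np.array(v) for k,v in c.items()})
E
```

```text
[0.56707835 0.03012054 0.16334098] -0.3218753301049524 [0.0002 0.0302]
```

View pics/w11.png

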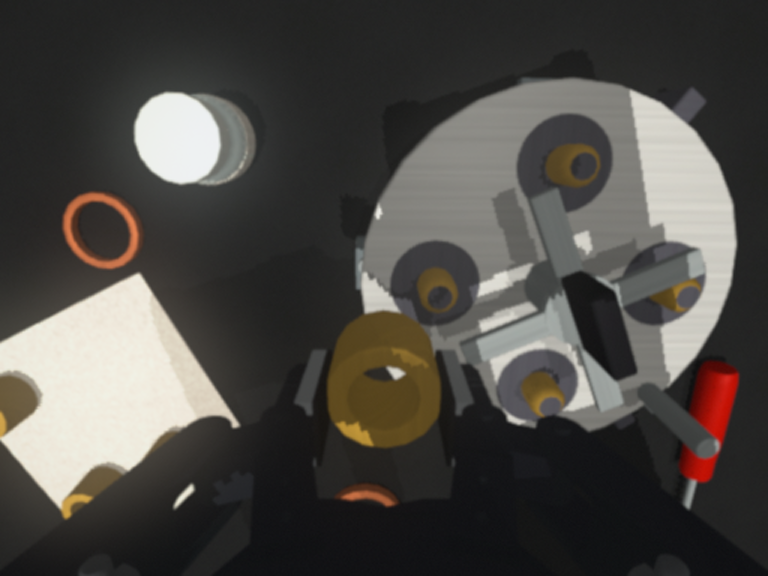

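The sleeve is held, with its bore at (386,388), but the star has turned clockwise again: its arm ends are at (545,195), (697,262), (605,405) and (465,352). I'll measure the star, the spigot tips and how the sleeve sits in the hand.

```bash
python3 - <<'E'
from h import *
s=get_state(); z=np.load("w11.npz"); c={k:z[k] for k in z}
A=plane(c,np.array([(545,193),(605,407),(697,262),(464,352)])/1.5,.094)
for i,j in ((0,1),(2,3)):
    d=A[i]-A[j]; print("arm",np.degrees(np.arctan2(d[1],d[0])).round(1),np.linalg.norm(d).round(4),((A[i]+A[j])/2).round(4))
S=plane(c,np.array([(584,166),(441,297),(549,406),(688,296)])/1.5,.074)
C=(S[0]+S[2])/2,(S[1]+S[3])/2; print("spig",S.round(4).tolist(),"C",C)
for i in (0,1): d=S[i]-S[i+2]; print(np.degrees(np.arctan2(d[1],d[0]))-90*i,np.linalg.norm(d))
t=s["tcp_pos"][2]; p=plane(c,[np.array((384.5,390))/1.5],t+.0085)[0]; print("sleeve",p.round(4),rel(p,s))
for d in (.056,-.056):pass
w=plane(c,np.array([(327,392),(440,392),(384,447)])/1.5,t+.0085); print(w, np.linalg.norm(w[0]-w[1]))
E
```

```text
arm 3.8 0.1253 [ 0.5363 -0.064   0.094 ]
arm -85.3 0.1238 [ 0.5368 -0.0642  0.094 ]
spig [[0.6016, -0.0881, 0.074], [0.5573, 0.0001, 0.074], [0.4692, -0.0428, 0.074], [0.5137, -0.132, 0.074]] C (array([ 0.53539657, -0.06543461,  0.074     ]), array([ 0.53547774, -0.06595399,  0.074     ]))
-18.901142365685217 0.139950432689307
-18.293869258689057 0.13906046990482732
sleeve [0.5691 0.029  0.1721] [0.0022 0.0007]
[[0.57435404 0.04725972 0.17207877]
 [0.56251908 0.01180936 0.17207877]
 [0.54753914 0.03634242 0.17207877]] 0.037373716682038045
```

>>> send_rows:
  steps:
    - [0,0,0,0,0,0,0]
    - [0,0,0,0,0,0,0]
    - [0,0,0,0,0,0,0]

```text
time: 30.5
tcp_pos: [0.5677, 0.0298, 0.1643]
ee_rot: [-3.142, -0.0, -0.322]
contact_force: [-0.4, -0.6, -1.9]
finger_gap: 0.438
grip_force: 60.9
```

Those are good fits: hub (0.5354, -0.0657), disc yaw -18.6°, and spigot pairs 140 mm apart as they should be. The star is about 22° clockwise, so I'll nudge it open with the side of the held sleeve against an arm.

>>> send_rows:
  steps:
    - [0,0.1,0.2,0,0,0,0]
    - [0,0.2,0.4,0.1,0,0,0]
    - [0,0.2,0.4,0.35,0,0,0]
    - [0,0.2,0.4,0.57,0,0,0]
    - [0,0.2,0.4,0.57,0,0,0]
    - [0,0.2,0.4,0.57,0,0,0]

```text
time: 31.1
tcp_pos: [0.5737, -0.0148, 0.1074]
ee_rot: [3.141, 0.001, -0.322]
contact_force: [-0.7, -0.2, -0.4]
finger_gap: 0.438
grip_force: 60.9
```

>>> send_rows:
  steps:
    - [0,-0.08,0,0,0,0,0]
    - [0,-0.16,0,0,0,0,0]
    - [0,-0.24,0,0,0,0,0]
    - [0,-0.32,0,0,0,0,0]
    - [0,-0.38,0,0,0,0,0]
    - [0,-0.42,0,0,0,0,0]
    - [0,-0.42,0,0,0,0,0]
    - [0,-0.42,0,0,0,0,0]

```text
time: 31.9
tcp_pos: [0.5339, -0.0017, 0.1072]
ee_rot: [3.141, 0.001, -0.322]
contact_force: [0.4, -0.4, -1.0]
finger_gap: 0.441
grip_force: 60.9
```

>>> send_rows:
  steps:
    - [0,0.1,0,0,0,0,0]
    - [0,0.21,-0.03,-0.15,0,0,0]
    - [0,0.21,-0.09,-0.15,0,0,0]
    - [0,0.21,-0.09,-0.15,0,0,0]
    - [0,0.21,-0.09,-0.15,0,0,0]
    - [0,0.21,-0.09,-0.15,0,0,0]

```text
time: 32.5
tcp_pos: [0.5562, 0.0003, 0.1214]
ee_rot: [3.141, 0.002, -0.322]
contact_force: [0.3, -0.3, -1.7]
finger_gap: 0.438
grip_force: 60.9
```

```bash
python3 - <<'E'
from h import *
s=get_state(); print(s["tcp_pos"],s["ee_rot"][2],rel((.5577,.0006)))
c=capture("wrist"); save(c["color"],"w12",1.5)
E
```

```text
[5.56181203e-01 2.86487254e-04 1.21376389e-01] -0.32225574194879303 [ 0.0013 -0.0008]
```

View pics/w12.png

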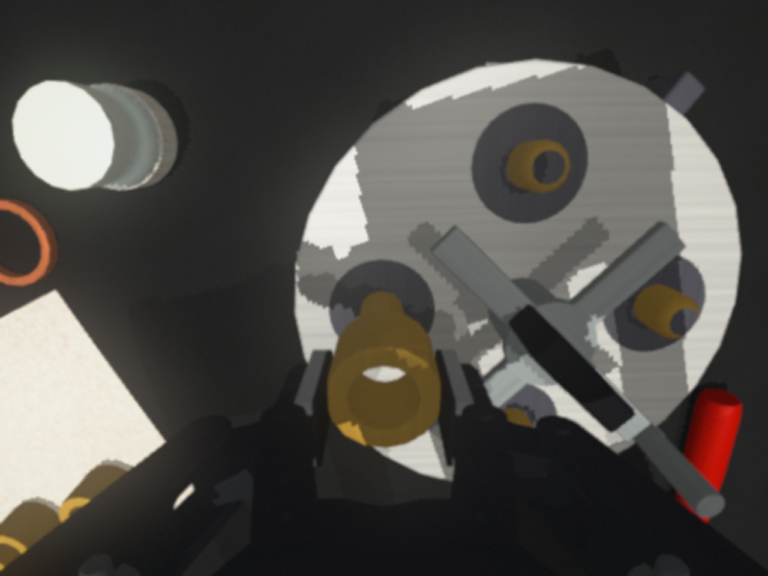

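The star is open again, with its bar running from (515,320) to (630,420), and the sleeve hangs over spigot 2. Next I lower it onto the spigot and release it there.

>>> send_rows:
  steps:
    - [0,-0.01,-0.015,0.1,0,0,0]
    - [0,-0.01,-0.015,0.2,0,0,0]
    - [0,-0.01,-0.015,0.28,0,0,0]
    - [0,-0.01,-0.015,0.34,0,0,0]
    - [0,-0.01,-0.015,0.34,0,0,0]
    - [0,-0.01,-0.015,0.34,0,0,0]

```text
time: 33.15
tcp_pos: [0.5561, 0.0019, 0.0879]
ee_rot: [3.141, 0.001, -0.323]
contact_force: [-0.2, 0.3, -1.6]
finger_gap: 0.438
grip_force: 60.9
```

>>> send_rows:
  steps:
    - [0.51,0,0,0,0,0,0]
    - [0.51,0,0,0,0,0,0]
    - [0.51,0,0,0,0,0,0]
    - [0.51,0,0,-0.15,0,0,0]
    - [0.4,0,0,-0.3,0,0,0]
    - [0.35,0,0,-0.3,0,0,0]
    - [0.35,0,0,-0.3,0,0,0]
    - [0.35,0,0,-0.3,0,0,0]

```text
time: 33.95
tcp_pos: [0.5564, 0.0018, 0.1182]
ee_rot: [3.142, -0.0, -0.322]
contact_force: [-0.4, 0.4, -0.1]
finger_gap: 0.355
grip_force: 0.0
```

>>> send_rows:
  steps:
    - [0.35,0,0,0.08,0,0,0]
    - [0.35,0,0,0.14,0,0,0]
    - [0.35,0,0,0.18,0,0,0]
    - [0.35,0,0,0.18,0,0,0]
    - [0.35,0,0,0.18,0,0,0]

```text
time: 34.45
tcp_pos: [0.5562, 0.0019, 0.0999]
ee_rot: [3.141, 0.001, -0.322]
contact_force: [-0.2, 0.9, -0.3]
finger_gap: 0.349
grip_force: 0.0
```

>>> send_rows:
  steps:
    - [0.35,0,0,0.03,0,0,0]
    - [0.35,0,0,0.06,0,0,0]
    - [0.35,0,0,0.06,0,0,0]

```text
time: 34.75
tcp_pos: [0.5568, 0.0019, 0.0945]
ee_rot: [-3.141, -0.001, -0.323]
contact_force: [-0.1, -0.0, 0.7]
finger_gap: 0.348
grip_force: 0.3
```

>>> send_rows:
  steps:
    - [0.35,0,0,0.03,0,0,0]
    - [0.35,0,0,0.04,0,0,0]
    - [0.35,0,0,0.04,0,0,0]

```text
time: 35.05
tcp_pos: [0.5589, 0.0013, 0.0939]
ee_rot: [-3.141, -0.005, -0.323]
contact_force: [-2.2, -1.9, 20.1]
finger_gap: 0.352
grip_force: 9.6
```

>>> send_rows:
  steps:
    - [0.35,0,0,0.03,0,0,0]
    - [0.35,0,0,0.04,0,0,0]
    - [0.35,0,0,0.04,0,0,0]

```text
time: 35.35
tcp_pos: [0.5614, 0.0006, 0.0936]
ee_rot: [-3.14, -0.011, -0.323]
contact_force: [-7.6, -2.7, 38.3]
finger_gap: 0.346
grip_force: 18.9
```

>>> send_rows:
  steps:
    - [0.35,0,0,-0.3,0,0,0]
    - [0.35,0,0,-0.6,0,0,0]
    - [0.5,0,0,-1,0,0,0]

```text
time: 35.65
tcp_pos: [0.5551, 0.002, 0.1857]
ee_rot: [3.141, 0.003, -0.323]
contact_force: [1.5, -0.0, -0.0]
finger_gap: 0.492
grip_force: 0.0
```

>>> send_rows:
  steps:
    - [0.75,-0.35,-0.3,-0.2,0,0,0]
    - [0.75,-0.7,-0.7,-0.5,0,0,0]
    - [0.75,-0.9,-1,-0.5,0,0,0]

```text
time: 35.95
tcp_pos: [0.5034, 0.1261, 0.2399]
ee_rot: [-3.139, -0.005, -0.324]
contact_force: [1.7, 0.6, -0.2]
finger_gap: 0.75
grip_force: 0.0
```

>>> send_rows:
  steps:
    - [0.75,-0.3,-0.35,0,0,0,0]
    - [0.75,-0.6,-0.7,0,0,0,0]
    - [0.75,-0.9,-1,0,0,0,0]
    - [0.75,-0.9,-1,0,0,0,0]
    - [0.75,-0.9,-1,0,0,0,0]
    - [0.75,-0.9,-1,0,0,0,0]

```text
time: 36.55
tcp_pos: [0.4495, 0.2479, 0.2362]
ee_rot: [3.141, -0.0, -0.323]
contact_force: [-0.1, -0.5, 0.1]
finger_gap: 0.751
grip_force: 0.0
```

```bash
sed -i 's/(v>150)/(v>vt)/; s/def sleeves(c)/def sleeves(c,vt=150)/' sl.py; python3 - <<'E'
from sl import *
s=get_state(); print(s["tcp_pos"],s["ee_rot"][2])
c=capture("wrist")
for vt in (150,110,90):
  print(vt)
  for x in sleeves(c,vt): print(*x,rel(x[2]))
E
```

```text
[0.44947888 0.24788631 0.23620845] -0.32289700681415257
150
[122  91  34  36] [0.5574 0.353  0.0192] [0.5576 0.3532 0.0123] [ 0.0687 -0.1345]
[180 167  33  31] [0.4548 0.3238 0.0193] [0.4548 0.3238 0.0124] [-0.0194 -0.0739]
110
[122  91  42  36] [0.5564 0.349  0.0218] [0.5619 0.3595 0.0093] [ 0.0708 -0.1418]
[236 132  34  37] [0.4698 0.2445 0.0199] [0.4714 0.2438 0.0102] [ 0.0218 -0.0033]
[180 162  36  36] [0.4571 0.3204 0.0219] [0.4581 0.319  0.008 ] [-0.0147 -0.0704]
90
[122  91  42  36] [0.5564 0.349  0.0218] [0.5561 0.347  0.0074] [ 0.0693 -0.1281]
[236 132  34  37] [0.4698 0.2445 0.0199] [0.4714 0.2438 0.0102] [ 0.0218 -0.0033]
[180 162  36  36] [0.4571 0.3204 0.0219] [0.4581 0.319  0.008 ] [-0.0147 -0.0704]
```

>>> send_rows:
  steps:
    - [0.75,-0.1,-0.3,0.3,0,0,0]
    - [0.75,-0.19,-0.6,0.6,0,0,0]
    - [0.75,-0.19,-0.74,1,0,0,0]
    - [0.75,-0.19,-0.74,1,0,0,0]

```text
time: 37.0
tcp_pos: [0.4518, 0.3229, 0.1296]
ee_rot: [3.134, 0.007, -0.323]
contact_force: [-0.8, -1.1, -1.5]
finger_gap: 0.754
grip_force: 0.0
```

>>> send_rows:
  steps:
    - [0.75,0,0,0.4,0,0,0]
    - [0.75,0,0,0.7,0,0,0]
    - [0.75,0,0,0.7,0,0,0]
    - [0.75,0,0,0.7,0,0,0]
    - [0.75,0,0,0.7,0,0,0]
    - [0.75,0,0,0.7,0,0,0]

```text
time: 37.6
tcp_pos: [0.4564, 0.3255, 0.0691]
ee_rot: [-3.138, -0.003, -0.323]
contact_force: [-0.7, -0.8, -0.2]
finger_gap: 0.751
grip_force: 0.0
```

```bash
python3 - <<'E'
from h import *
s=get_state(); print(s["tcp_pos"],s["ee_rot"],rel((.4548,.3238)))
E
```

```text
[0.45638914 0.32549123 0.06911216] [-3.13839147e+00 -2.81622916e-03 -3.22972861e-01] [-0.001   0.0021]
```

>>> send_rows:
  steps:
    - [0.75,-0.01,0.02,0.2,0,0,0]
    - [0.75,-0.01,0.02,0.42,0,0,0]
    - [0.75,-0.01,0.02,0.42,0,0,0]
    - [0,-0.01,0.02,0.42,0,0,0]
    - [0,-0.01,0.02,0.42,0,0,0]
    - [0,-0.01,0.02,0.42,0,0,0]
    - [0,-0.01,0.02,0.42,0,0,0]
    - [0,-0.01,0.02,0.42,0,0,0]

```text
time: 38.4
tcp_pos: [0.4546, 0.3243, 0.0263]
ee_rot: [-3.139, -0.002, -0.322]
contact_force: [0.5, 0.8, 7.1]
finger_gap: 0.44
grip_force: 60.4
```

>>> send_rows:
  steps:
    - [0,0,0,-0.3,0,0,0]
    - [0,0,0,-0.7,0,0,0]
    - [0,0,0,-1,0,0,0]

```text
time: 38.7
tcp_pos: [0.4531, 0.3233, 0.1264]
ee_rot: [-3.141, -0.0, -0.322]
contact_force: [1.6, 0.3, -0.8]
finger_gap: 0.437
grip_force: 60.6
```

>>> send_rows:
  steps:
    - [0,0.2,0.4,-0.4,0,0,0]
    - [0,0.4,0.8,-0.6,0,0,0]
    - [0,0.5,1,-0.6,0,0,0]

```text
time: 39.0
tcp_pos: [0.4706, 0.2113, 0.1885]
ee_rot: [-3.139, -0.005, -0.322]
contact_force: [0.3, -0.6, -0.6]
finger_gap: 0.44
grip_force: 60.8
```

>>> send_rows:
  steps:
    - [0,0.2,0.4,0,0,0,0]
    - [0,0.4,0.8,0,0,0,0]
    - [0,0.5,1,0,0,0,0]

```text
time: 39.3
tcp_pos: [0.4844, 0.0988, 0.1846]
ee_rot: [3.141, -0.001, -0.324]
contact_force: [-0.3, 0.8, -1.2]
finger_gap: 0.437
grip_force: 60.8
```

>>> send_rows:
  steps:
    - [0,0.2,0.4,0,0,0,0]
    - [0,0.4,0.8,0,0,0,0]
    - [0,0.5,1,0,0,0,0]

```text
time: 39.6
tcp_pos: [0.5001, -0.0119, 0.1845]
ee_rot: [3.141, -0.0, -0.324]
contact_force: [0.3, 1.0, -1.3]
finger_gap: 0.442
grip_force: 60.8
```

>>> send_rows:
  steps:
    - [0,0.2,0.4,0,0,0,0]
    - [0,0.4,0.8,0,0,0,0]
    - [0,0.5,1,0,0,0,0]
    - [0,0.5,1,0,0,0,0]
    - [0,0.5,1,0,0,0,0]
    - [0,0.5,1,0,0,0,0]

```text
time: 40.2
tcp_pos: [0.5157, -0.1186, 0.1842]
ee_rot: [-3.141, 0.001, -0.322]
contact_force: [0.3, -0.4, -1.5]
finger_gap: 0.44
grip_force: 60.7
```

```bash
cat >> h.py <<'E'
HUB=np.array([.5354,-.0657]); YAW=-.3246
def spig(i): a=YAW+(i-1)*np.pi/2; return HUB+.07*np.array([np.cos(a),np.sin(a)])
def star(c):
    "bar direction rel. to disc (deg, 0=locked..45=open), from dark bar top face"
    u=proj(c,[[*HUB,.12]])[0]; r=int(np.linalg.norm(proj(c,[[HUB[0]+.03,HUB[1],.12]])[0]-u))
    m=np.zeros(c["color"].shape[:2],np.uint8); cv2.circle(m,tuple(int(k) for k in u),r,1,-1)
    v=hsv(c)[:,:,2]; bl=blobs((m>0)&(v<70),40)
    if not bl: return None
    b=max(bl,key=lambda b:b[0][4]); ys,xs=np.nonzero(b[2]); P=plane(c,np.c_[xs,ys],.12)[:,:2]
    w,V=np.linalg.eigh(np.cov(P.T)); d=V[:,1]; return (np.degrees(np.arctan2(d[1],d[0])-YAW)%180).round(1),np.sqrt(w).round(4),P.mean(0).round(4)
E
python3 - <<'E'
from h import *
s=get_state(); print(s["tcp_pos"],s["ee_rot"],s["finger_gap"],rel(spig(4)))
print(star(capture("wrist")))
E
```

```text
[ 0.515691   -0.11860498  0.18420675] [-3.14119247e+00  5.15886989e-04 -3.21906185e-01] 0.4404094072991666 [0.0018 0.0136]
(np.float64(38.2), array([0.0068, 0.0121]), array([ 0.5366, -0.0687]))
```

>>> send_rows:
  steps:
    - [0,0.01,0.13,0,0,0,0]
    - [0,0.01,0.13,0.3,0,0,0]
    - [0,0.01,0.13,0.6,0,0,0]
    - [0,0.01,0.13,0.6,0,0,0]
    - [0,0.01,0.13,0.6,0,0,0]
    - [0,0.01,0.13,0.6,0,0,0]

```text
time: 40.85
tcp_pos: [0.5138, -0.1325, 0.1263]
ee_rot: [3.141, -0.003, -0.322]
contact_force: [-1.1, -0.2, -0.5]
finger_gap: 0.444
grip_force: 60.7
```

```bash
python3 - <<'E'
from h import *
s=get_state(); print(s["tcp_pos"],s["contact_force"],rel(spig(4))); print(star(capture("wrist")))
E
```

```text
[ 0.51377106 -0.13253504  0.12625435] [-1.12126947 -0.20922984 -0.53999463] [-0.0008 -0.0002]
(np.float64(7.3), array([0.0101, 0.016 ]), array([ 0.5329, -0.0672]))
```

>>> send_rows:
  steps:
    - [0,0,0,0.1,0,0,0]
    - [0,0,0,0.2,0,0,0]
    - [0,0,0,0.3,0,0,0]
    - [0,0,0,0.38,0,0,0]
    - [0,0,0,0.38,0,0,0]
    - [0,0,0,0.38,0,0,0]

```text
time: 41.5
tcp_pos: [0.5124, -0.1321, 0.0858]
ee_rot: [-3.141, 0.001, -0.323]
contact_force: [-0.1, -0.3, -1.4]
finger_gap: 0.435
grip_force: 61.9
```

>>> send_rows:
  steps:
    - [0.51,0,0,0,0,0,0]
    - [0.51,0,0,0,0,0,0]
    - [0.51,0,0,0,0,0,0]
    - [0.51,0,0,-0.15,0,0,0]
    - [0.4,0,0,-0.3,0,0,0]
    - [0.35,0,0,-0.3,0,0,0]
    - [0.35,0,0,-0.3,0,0,0]
    - [0.35,0,0,-0.3,0,0,0]

```text
time: 42.3
tcp_pos: [0.5126, -0.132, 0.1161]
ee_rot: [-3.141, 0.0, -0.322]
contact_force: [-0.1, -0.3, -0.3]
finger_gap: 0.352
grip_force: 0.0
```

>>> send_rows:
  steps:
    - [0.35,0,0,0.08,0,0,0]
    - [0.35,0,0,0.14,0,0,0]
    - [0.35,0,0,0.2,0,0,0]
    - [0.35,0,0,0.23,0,0,0]
    - [0.35,0,0,0.23,0,0,0]
    - [0.35,0,0,0.23,0,0,0]

```text
time: 42.9
tcp_pos: [0.5137, -0.1324, 0.0942]
ee_rot: [-3.141, -0.002, -0.323]
contact_force: [-0.8, 0.9, 8.0]
finger_gap: 0.35
grip_force: 4.2
```

>>> send_rows:
  steps:
    - [0.35,0,0,0.03,0,0,0]
    - [0.35,0,0,0.06,0,0,0]
    - [0.35,0,0,0.06,0,0,0]

```text
time: 43.2
tcp_pos: [0.5177, -0.1335, 0.0935]
ee_rot: [-3.141, -0.011, -0.322]
contact_force: [-1.8, 3.3, 34.6]
finger_gap: 0.352
grip_force: 17.3
```

>>> send_rows:
  steps:
    - [0.35,0,0,-0.3,0,0,0]
    - [0.35,0,0,-0.6,0,0,0]
    - [0.5,0,0,-1,0,0,0]

```text
time: 43.5
tcp_pos: [0.5114, -0.1317, 0.1861]
ee_rot: [-3.141, 0.004, -0.322]
contact_force: [0.5, -0.1, -0.6]
finger_gap: 0.491
grip_force: 0.0
```

>>> send_rows:
  steps:
    - [0.75,0,-0.1,-0.2,0,0,-0.09]
    - [0.75,0,-0.3,-0.5,0,0,-0.18]
    - [0.75,0,-0.5,-0.5,0,0,-0.27]
    - [0.75,0,-0.7,-0.5,0,0,-0.36]
    - [0.75,0,-0.9,-0.5,0,0,-0.45]
    - [0.75,0,-1,-0.5,0,0,-0.54]
    - [0.75,0,-1,-0.5,0,0,-0.63]
    - [0.75,0,-1,-0.5,0,0,-0.72]

```text
time: 44.3
tcp_pos: [0.5443, -0.0368, 0.2363]
ee_rot: [-3.14, 0.001, 0.815]
contact_force: [0.3, -0.8, 0.3]
finger_gap: 0.749
grip_force: 0.0
```

>>> send_rows:
  steps:
    - [0.75,0.3,0,0,0,0,-0.09]
    - [0.75,0.6,0,0,0,0,-0.18]
    - [0.75,1,0,0,0,0,-0.28]
    - [0.75,1,0,0,0,0,-0.28]

```text
time: 44.7
tcp_pos: [0.6149, 0.0382, 0.2352]
ee_rot: [-3.14, -0.001, 1.256]
contact_force: [-1.3, -0.1, 0.1]
finger_gap: 0.751
grip_force: 0.0
```

>>> send_rows:
  steps:
    - [0.75,0.4,-0.3,0,0,0,0]
    - [0.75,0.8,-0.6,0,0,0,0]
    - [0.75,1,-0.77,0,0,0,0]

```text
time: 45.0
tcp_pos: [0.5707, 0.1569, 0.2364]
ee_rot: [-3.14, -0.0, 1.249]
contact_force: [0.1, -0.3, -0.6]
finger_gap: 0.75
grip_force: 0.0
```

>>> send_rows:
  steps:
    - [0.75,0.4,-0.3,0,0,0,0]
    - [0.75,0.8,-0.6,0,0,0,0]
    - [0.75,0.9,-0.77,0,0,0,0]
    - [0.75,0.9,-0.77,0,0,0,0]
    - [0.75,0.9,-0.77,0,0,0,0]
    - [0.75,0.9,-0.77,0,0,0,0]

```text
time: 45.6
tcp_pos: [0.5282, 0.2628, 0.237]
ee_rot: [3.141, 0.001, 1.247]
contact_force: [-0.2, -0.8, -1.1]
finger_gap: 0.747
grip_force: 0.0
```

```bash
python3 - <<'E'
from sl import *
s=get_state(); print(s["tcp_pos"],s["ee_rot"],s["joint_pos"].round(2))
c=capture("wrist")
for vt in (150,130,110):
  print(vt)
  for x in sleeves(c,vt): print(*x,rel(x[2]))
E
```

```text
[0.52815865 0.26281236 0.23701667] [3.14148207e+00 5.72526813e-04 1.24680303e+00] [ 0.38  0.11  1.52 -0.    1.51  0.7 ]
150
[238  66  36  37] [0.5573 0.3534 0.0193] [0.557  0.3539 0.0123] [ 0.0956 -0.0018]
[200 181  32  30] [0.4686 0.2457 0.0193] [0.4685 0.2454 0.012 ] [-0.0355 -0.0511]
130
[238  66  36  38] [0.5573 0.3532 0.0194] [0.5572 0.3535 0.0119] [ 0.0953 -0.0015]
[200 175  33  36] [0.4693 0.2472 0.0204] [-36.1681 -88.2985  95.823 ] [-95.6382  -6.5607]
110
[238  66  36  38] [0.5573 0.3532 0.0194] [0.5571 0.3523 0.0111] [ 0.0941 -0.0012]
[200 175  34  36] [0.4711 0.2482 0.0216] [0.4725 0.2493 0.0078] [-0.0305 -0.0486]
```

>>> send_rows:
  steps:
    - [0.75,0.4,0,0.2,0,0,0]
    - [0.75,0.8,-0.02,0.5,0,0,0]
    - [0.75,0.95,-0.02,0.9,0,0,0]
    - [0.75,0.95,-0.02,1,0,0,0]

```text
time: 46.05
tcp_pos: [0.554, 0.354, 0.131]
ee_rot: [-3.136, 0.005, 1.248]
contact_force: [-0.9, -0.2, -1.5]
finger_gap: 0.748
grip_force: 0.0
```

>>> send_rows:
  steps:
    - [0.75,0,0,0.4,0,0,0]
    - [0.75,0,0,0.7,0,0,0]
    - [0.75,0,0,0.7,0,0,0]
    - [0.75,0,0,0.7,0,0,0]
    - [0.75,0,0,0.7,0,0,0]
    - [0.75,0,0,0.7,0,0,0]

```text
time: 46.65
tcp_pos: [0.5577, 0.3553, 0.0705]
ee_rot: [3.138, -0.003, 1.248]
contact_force: [0.3, 0.3, -0.7]
finger_gap: 0.75
grip_force: 0.0
```

```bash
python3 - <<'E'
from h import *
s=get_state(); print(s["tcp_pos"],s["ee_rot"],rel((.5573,.3534)))
E
```

```text
[0.55772967 0.35532459 0.0704837 ] [ 3.13843683 -0.00330556  1.24779446] [-0.002   0.0002]
```

>>> send_rows:
  steps:
    - [0.75,-0.02,0,0.2,0,0,0]
    - [0.75,-0.02,0,0.44,0,0,0]
    - [0.75,-0.02,0,0.44,0,0,0]
    - [0,-0.02,0,0.44,0,0,0]
    - [0,-0.02,0,0.44,0,0,0]
    - [0,-0.02,0,0.44,0,0,0]
    - [0,-0.02,0,0.44,0,0,0]
    - [0,-0.02,0,0.44,0,0,0]

```text
time: 47.45
tcp_pos: [0.5569, 0.3538, 0.0258]
ee_rot: [3.139, -0.003, 1.248]
contact_force: [0.0, -0.2, 7.5]
finger_gap: 0.442
grip_force: 60.4
```

>>> send_rows:
  steps:
    - [0,0,0,-0.3,0,0,0]
    - [0,0,0,-0.7,0,0,0]
    - [0,0,0,-1,0,0,0]

```text
time: 47.75
tcp_pos: [0.5555, 0.3531, 0.1258]
ee_rot: [3.141, -0.001, 1.248]
contact_force: [-0.6, 1.5, -1.3]
finger_gap: 0.441
grip_force: 60.7
```

>>> send_rows:
  steps:
    - [0,-0.4,0.2,-0.4,0,0,0]
    - [0,-0.8,0.4,-0.6,0,0,0]
    - [0,-1,0.45,-0.6,0,0,0]

```text
time: 48.05
tcp_pos: [0.5688, 0.2422, 0.1884]
ee_rot: [3.135, -0.004, 1.248]
contact_force: [0.3, -0.3, -1.1]
finger_gap: 0.438
grip_force: 60.7
```

>>> send_rows:
  steps:
    - [0,-0.4,0.2,0,0,0,0]
    - [0,-0.8,0.4,0,0,0,0]
    - [0,-1,0.45,0,0,0,0]

```text
time: 48.35
tcp_pos: [0.5777, 0.1311, 0.1839]
ee_rot: [3.14, 0.001, 1.246]
contact_force: [-0.1, 0.2, -1.9]
finger_gap: 0.442
grip_force: 60.7
```

>>> send_rows:
  steps:
    - [0,-0.4,0.2,0,0,0,0]
    - [0,-0.8,0.4,0,0,0,0]
    - [0,-1,0.45,0,0,0,0]

```text
time: 48.65
tcp_pos: [0.5885, 0.022, 0.1837]
ee_rot: [3.14, 0.001, 1.246]
contact_force: [0.4, 0.3, -1.6]
finger_gap: 0.443
grip_force: 60.7
```

>>> send_rows:
  steps:
    - [0,-0.4,0.2,0,0,0,0]
    - [0,-0.8,0.4,0,0,0,0]
    - [0,-1,0.45,0,0,0,0]
    - [0,-1,0.45,0,0,0,0]
    - [0,-1,0.45,0,0,0,0]
    - [0,-1,0.45,0,0,0,0]

```text
time: 49.25
tcp_pos: [0.5991, -0.0825, 0.1834]
ee_rot: [-3.141, -0.0, 1.249]
contact_force: [-0.0, -0.6, -1.7]
finger_gap: 0.44
grip_force: 60.8
```

```bash
python3 - <<'E'
from h import *
s=get_state(); print(s["tcp_pos"],s["ee_rot"],s["finger_gap"],rel(spig(1)))
print(star(capture("wrist")))
E
```

```text
[ 0.59914654 -0.08249278  0.18339337] [-3.14149188e+00 -4.49120218e-04  1.24911364e+00] 0.4398852460285016 [-0.0044  0.0042]
(np.float64(43.3), array([0.0035, 0.0155]), array([ 0.5378, -0.0641]))
```

>>> send_rows:
  steps:
    - [0,-0.044,0.042,0,0,0,0]
    - [0,-0.044,0.042,0.3,0,0,0]
    - [0,-0.044,0.042,0.6,0,0,0]
    - [0,-0.044,0.042,0.6,0,0,0]
    - [0,-0.044,0.042,0.6,0,0,0]
    - [0,-0.044,0.042,0.6,0,0,0]

```text
time: 49.9
tcp_pos: [0.603, -0.0891, 0.1254]
ee_rot: [3.139, -0.0, 1.249]
contact_force: [0.2, -0.4, -0.7]
finger_gap: 0.441
grip_force: 60.7
```

```bash
python3 - <<'E'
from h import *
s=get_state(); print(s["tcp_pos"],rel(spig(1)))
E
```

```text
[ 0.60302453 -0.08912781  0.12542733] [ 0.0006 -0.0016]
```

>>> send_rows:
  steps:
    - [0,0,-0.01,0.1,0,0,0]
    - [0,0,-0.01,0.2,0,0,0]
    - [0,0,-0.01,0.3,0,0,0]
    - [0,0,-0.01,0.38,0,0,0]
    - [0,0,-0.01,0.38,0,0,0]
    - [0,0,-0.01,0.38,0,0,0]

```text
time: 50.5
tcp_pos: [0.6022, -0.0894, 0.0855]
ee_rot: [3.138, -0.0, 1.248]
contact_force: [6.5, -1.9, -1.6]
finger_gap: 0.437
grip_force: 67.9
```

>>> send_rows:
  steps:
    - [0.51,0,0,0,0,0,0]
    - [0.51,0,0,0,0,0,0]
    - [0.51,0,0,0,0,0,0]
    - [0.51,0,0,-0.15,0,0,0]
    - [0.4,0,0,-0.3,0,0,0]
    - [0.35,0,0,-0.3,0,0,0]
    - [0.35,0,0,-0.3,0,0,0]
    - [0.35,0,0,-0.3,0,0,0]

```text
time: 51.3
tcp_pos: [0.6004, -0.0885, 0.1147]
ee_rot: [-3.141, -0.0, 1.248]
contact_force: [-0.4, -0.1, -0.4]
finger_gap: 0.348
grip_force: 0.0
```

>>> send_rows:
  steps:
    - [0.35,0,0,0.08,0,0,0]
    - [0.35,0,0,0.14,0,0,0]
    - [0.35,0,0,0.2,0,0,0]
    - [0.35,0,0,0.23,0,0,0]
    - [0.35,0,0,0.23,0,0,0]
    - [0.35,0,0,0.23,0,0,0]

```text
time: 51.9
tcp_pos: [0.6009, -0.0888, 0.0938]
ee_rot: [3.142, 0.0, 1.248]
contact_force: [-8.4, 1.9, 17.2]
finger_gap: 0.35
grip_force: 8.4
```

>>> send_rows:
  steps:
    - [0.35,0,0,0.03,0,0,0]
    - [0.35,0,0,0.05,0,0,0]
    - [0.35,0,0,0.05,0,0,0]

```text
time: 52.2
tcp_pos: [0.6016, -0.0888, 0.0933]
ee_rot: [3.14, -0.0, 1.249]
contact_force: [-24.0, 6.2, 47.9]
finger_gap: 0.35
grip_force: 23.6
```

>>> send_rows:
  steps:
    - [0.35,0,0,-0.3,0,0,0]
    - [0.35,0,0,-0.6,0,0,0]
    - [0.5,0,0,-1,0,0,0]

```text
time: 52.5
tcp_pos: [0.5993, -0.0884, 0.1858]
ee_rot: [-3.137, 0.0, 1.248]
contact_force: [0.1, -1.0, -0.1]
finger_gap: 0.495
grip_force: 0.0
```

>>> send_rows:
  steps:
    - [0.75,0.4,-0.4,-0.2,0,0,0]
    - [0.75,0.7,-0.8,-0.5,0,0,0]
    - [0.75,0.92,-1,-0.5,0,0,0]

```text
time: 52.8
tcp_pos: [0.5351, 0.0308, 0.2394]
ee_rot: [3.139, -0.001, 1.247]
contact_force: [1.0, 1.8, 0.5]
finger_gap: 0.748
grip_force: 0.0
```

>>> send_rows:
  steps:
    - [0.75,0.4,-0.4,0,0,0,0]
    - [0.75,0.7,-0.8,0,0,0,0]
    - [0.75,0.92,-1,0,0,0,0]
    - [0.75,0.92,-1,0,0,0,0]
    - [0.75,0.92,-1,0,0,0,0]
    - [0.75,0.92,-1,0,0,0,0]

```text
time: 53.4
tcp_pos: [0.4698, 0.1484, 0.2369]
ee_rot: [-3.141, 0.001, 1.248]
contact_force: [-0.0, -0.1, -0.1]
finger_gap: 0.754
grip_force: 0.0
```

```bash
python3 - <<'E'
from sl import *
s=get_state(); print(s["tcp_pos"],s["ee_rot"])
c=capture("wrist")
for vt in (150,130): 
  for x in sleeves(c,vt): print(*x,rel(x[2]))
E
```

```text
[0.46979146 0.1483853  0.2368969 ] [-3.14145713e+00  6.01468680e-04  1.24776201e+00]
[210  70  36  37] [0.4683 0.2452 0.0192] [0.4683 0.2451 0.0122] [ 0.0914 -0.0324]
[210  70  37  38] [0.4685 0.2448 0.0194] [0.4684 0.245  0.0119] [ 0.0913 -0.0322]
```

>>> send_rows:
  steps:
    - [0.75,0.4,-0.1,0.2,0,0,0]
    - [0.75,0.8,-0.3,0.5,0,0,0]
    - [0.75,0.91,-0.32,0.9,0,0,0]
    - [0.75,0.91,-0.32,1,0,0,0]

```text
time: 53.85
tcp_pos: [0.4655, 0.2451, 0.132]
ee_rot: [-3.136, 0.005, 1.249]
contact_force: [-1.1, -1.0, -0.4]
finger_gap: 0.744
grip_force: 0.0
```

>>> send_rows:
  steps:
    - [0.75,0,0,0.4,0,0,0]
    - [0.75,0,0,0.7,0,0,0]
    - [0.75,0,0,0.7,0,0,0]
    - [0.75,0,0,0.7,0,0,0]
    - [0.75,0,0,0.7,0,0,0]
    - [0.75,0,0,0.7,0,0,0]

```text
time: 54.45
tcp_pos: [0.4698, 0.2459, 0.0699]
ee_rot: [3.138, -0.003, 1.248]
contact_force: [0.7, 0.2, 0.9]
finger_gap: 0.749
grip_force: 0.0
```

```bash
python3 - <<'E'
from h import *
s=get_state(); print(s["tcp_pos"],s["ee_rot"],rel((.4684,.245)))
E
```

```text
[0.46984911 0.24591343 0.06987604] [ 3.13845649e+00 -2.56689126e-03  1.24774526e+00] [-0.0013 -0.0011]
```

>>> send_rows:
  steps:
    - [0.75,-0.013,-0.01,0.2,0,0,0]
    - [0.75,-0.013,-0.01,0.44,0,0,0]
    - [0.75,-0.013,-0.01,0.44,0,0,0]
    - [0,-0.013,-0.01,0.44,0,0,0]
    - [0,-0.013,-0.01,0.44,0,0,0]
    - [0,-0.013,-0.01,0.44,0,0,0]
    - [0,-0.013,-0.01,0.44,0,0,0]
    - [0,-0.013,-0.01,0.44,0,0,0]

```text
time: 55.25
tcp_pos: [0.4682, 0.2453, 0.0254]
ee_rot: [3.139, -0.002, 1.248]
contact_force: [-0.4, -1.2, 7.1]
finger_gap: 0.444
grip_force: 60.1
```

>>> send_rows:
  steps:
    - [0,0,0,-0.3,0,0,0]
    - [0,0,0,-0.7,0,0,0]
    - [0,0,0,-1,0,0,0]

```text
time: 55.55
tcp_pos: [0.467, 0.2449, 0.1259]
ee_rot: [3.14, -0.001, 1.248]
contact_force: [-0.2, 0.3, -1.3]
finger_gap: 0.443
grip_force: 60.7
```

>>> send_rows:
  steps:
    - [0,-0.4,0.1,-0.4,0,0,0]
    - [0,-0.8,0.2,-0.6,0,0,0]
    - [0,-1,0.33,-0.6,0,0,0]

```text
time: 55.85
tcp_pos: [0.4679, 0.138, 0.1883]
ee_rot: [3.135, -0.003, 1.249]
contact_force: [1.3, 0.1, -1.0]
finger_gap: 0.444
grip_force: 60.7
```

>>> send_rows:
  steps:
    - [0,-0.4,0.1,0,0,0,0]
    - [0,-0.8,0.2,0,0,0,0]
    - [0,-1,0.33,0,0,0,0]

```text
time: 56.15
tcp_pos: [0.4652, 0.0317, 0.184]
ee_rot: [3.141, 0.0, 1.247]
contact_force: [0.5, 1.4, -0.4]
finger_gap: 0.442
grip_force: 60.7
```

>>> send_rows:
  steps:
    - [0,-0.4,0.1,0,0,0,0]
    - [0,-0.73,0.26,0,0,0,0]
    - [0,-0.73,0.26,0,0,0,0]
    - [0,-0.73,0.26,0,0,0,0]
    - [0,-0.73,0.26,0,0,0,0]

```text
time: 56.65
tcp_pos: [0.4673, -0.0427, 0.1835]
ee_rot: [3.142, -0.0, 1.249]
contact_force: [-0.1, 0.7, -0.9]
finger_gap: 0.446
grip_force: 60.7
```

```bash
python3 - <<'E'
from h import *
s=get_state(); print(s["tcp_pos"],s["ee_rot"],s["finger_gap"],rel(spig(3)))
print(star(capture("wrist")))
E
```

```text
[ 0.46727153 -0.04273412  0.18348144] [ 3.14155182e+00 -4.03587615e-04  1.24855056e+00] 0.44573954042584224 [-0.      0.0019]
(np.float64(49.8), array([0.0074, 0.0125]), array([ 0.5337, -0.0627]))
```

>>> send_rows:
  steps:
    - [0,0,0.02,0,0,0,0]
    - [0,0,0.02,0.3,0,0,0]
    - [0,0,0.02,0.6,0,0,0]
    - [0,0,0.02,0.6,0,0,0]
    - [0,0,0.02,0.6,0,0,0]
    - [0,0,0.02,0.6,0,0,0]

```text
time: 57.3
tcp_pos: [0.4704, -0.0439, 0.1251]
ee_rot: [3.139, -0.0, 1.249]
contact_force: [-0.9, -0.2, -0.1]
finger_gap: 0.446
grip_force: 60.7
```

```bash
python3 - <<'E'
from h import *
s=get_state(); print(s["tcp_pos"],rel(spig(3)))
E
```

```text
[ 0.4703561  -0.0439322   0.12513883] [ 0.0001 -0.0014]
```

>>> send_rows:
  steps:
    - [0,0,-0.005,0.1,0,0,0]
    - [0,0,-0.005,0.2,0,0,0]
    - [0,0,-0.005,0.3,0,0,0]
    - [0,0,-0.005,0.38,0,0,0]
    - [0,0,-0.005,0.38,0,0,0]
    - [0,0,-0.005,0.38,0,0,0]

```text
time: 57.9
tcp_pos: [0.4687, -0.0443, 0.0844]
ee_rot: [-3.142, 0.001, 1.248]
contact_force: [3.8, -3.8, -5.6]
finger_gap: 0.446
grip_force: 62.4
```

>>> send_rows:
  steps:
    - [0.51,0,0,0,0,0,0]
    - [0.51,0,0,0,0,0,0]
    - [0.51,0,0,0,0,0,0]
    - [0.51,0,0,-0.15,0,0,0]
    - [0.4,0,0,-0.3,0,0,0]
    - [0.35,0,0,-0.3,0,0,0]
    - [0.35,0,0,-0.3,0,0,0]
    - [0.35,0,0,-0.3,0,0,0]

```text
time: 58.7
tcp_pos: [0.4681, -0.0437, 0.1143]
ee_rot: [-3.14, 0.0, 1.248]
contact_force: [-0.5, -0.5, -0.3]
finger_gap: 0.348
grip_force: 0.0
```

>>> send_rows:
  steps:
    - [0.35,0,0,0.08,0,0,0]
    - [0.35,0,0,0.14,0,0,0]
    - [0.35,0,0,0.2,0,0,0]
    - [0.35,0,0,0.23,0,0,0]
    - [0.35,0,0,0.23,0,0,0]
    - [0.35,0,0,0.23,0,0,0]

```text
time: 59.3
tcp_pos: [0.4688, -0.0438, 0.0937]
ee_rot: [-3.141, 0.0, 1.248]
contact_force: [-10.7, 1.9, 21.6]
finger_gap: 0.35
grip_force: 10.5
```

>>> send_rows:
  steps:
    - [0.35,0,0,0.03,0,0,0]
    - [0.35,0,0,0.04,0,0,0]
    - [0.35,0,0,0.04,0,0,0]

```text
time: 59.6
tcp_pos: [0.4693, -0.0438, 0.0932]
ee_rot: [3.142, -0.0, 1.249]
contact_force: [-27.2, 5.9, 54.6]
finger_gap: 0.346
grip_force: 27.3
```

All four sleeves press to the same height. Next I'll check them and the star from above.

>>> send_rows:
  steps:
    - [0.35,0,0,-0.3,0,0,0]
    - [0.35,0,0,-0.6,0,0,0]
    - [0.5,0,0,-1,0,0,0]

```text
time: 59.9
tcp_pos: [0.4673, -0.0436, 0.1873]
ee_rot: [-3.138, 0.0, 1.248]
contact_force: [1.0, 0.2, -0.2]
finger_gap: 0.494
grip_force: 0.0
```

>>> send_rows:
  steps:
    - [0.7,-0.3,0.3,-0.3,0,0,0.09]
    - [0.7,-0.5,0.7,-0.6,0,0,0.18]
    - [0.7,-0.5,0.7,-0.6,0,0,0.27]
    - [0.7,-0.5,0.7,-0.6,0,0,0.36]
    - [0.7,-0.5,0.7,-0.6,0,0,0.45]
    - [0.7,-0.5,0.7,-0.6,0,0,0.5]
    - [0.7,-0.5,0.7,-0.6,0,0,0.5]
    - [0.7,-0.5,0.7,-0.6,0,0,0.5]

```text
time: 60.7
tcp_pos: [0.5191, -0.1134, 0.2476]
ee_rot: [-3.141, 0.001, 0.466]
contact_force: [-0.7, 0.1, -0.8]
finger_gap: 0.699
grip_force: 0.0
```

```bash
cat > chk.py <<'E'
from h import *
s=get_state(); print(s["tcp_pos"],s["ee_rot"],"hub",rel(HUB))
for cam in ("wrist","top","side"):
    c=capture(cam); print(cam,"star",star(c))
    H=hsv(c); h,sa,v=[H[:,:,i].astype(int) for i in range(3)]; m=(h>10)&(h<32)&(sa>60)&(v>60)
    for i in range(1,5):
        p=spig(i); u=proj(c,[[*p,.084]])[0]; r=np.linalg.norm(proj(c,[[p[0]+.02,p[1],.084]])[0]-u)
        roi=np.zeros(m.shape,np.uint8); cv2.circle(roi,tuple(int(k) for k in u),int(2.2*r),1,-1)
        b=m&(roi>0); 
        if b.sum()<20: print(i,"none"); continue
        ys,xs=np.nonzero(b); 
        a=np.linspace(0,2*np.pi,40); mod=np.vstack([proj(c,np.c_[p[0]+.02*np.cos(a),p[1]+.02*np.sin(a),0*a+z]) for z in (.05,.084)])
        print(i,"seen box",xs.min(),xs.max(),ys.min(),ys.max(),"home box",mod[:,0].min().round(1),mod[:,0].max().round(1),mod[:,1].min().round(1),mod[:,1].max().round(1))
E
python3 chk.py
```

```text
[ 0.51910684 -0.11343059  0.24763807] [-3.14097893e+00  6.48257474e-04  4.65501673e-01] hub [ 0.036  -0.0353]
wrist star (np.float64(38.3), array([0.0026, 0.0123]), array([ 0.5333, -0.0708]))
1 seen box 249 290 69 111 home box 250.8 291.3 70.5 113.0
2 seen box 150 195 72 113 home box 150.9 197.9 70.6 112.9
3 seen box 163 203 165 204 home box 160.3 202.4 163.1 204.8
4 seen box 252 288 162 202 home box 251.0 287.7 163.3 205.2
top star None
1 none
2 seen box 246 259 197 210 home box 246.3 259.2 195.8 210.3
3 seen box 270 274 228 237 home box 259.8 273.1 224.6 238.6
4 seen box 288 302 211 224 home box 288.1 302.1 210.9 225.2
side star None
1 seen box 241 256 215 234 home box 239.6 256.0 214.1 235.4
2 seen box 222 237 189 205 home box 221.5 237.1 189.4 209.3
3 seen box 187 203 204 223 home box 186.0 203.1 202.5 223.2
4 seen box 197 221 223 251 home box 202.2 220.1 229.1 251.3
```

The sleeves all match the fully-home outline. Now I grip the star's bar.

>>> send_rows:
  steps:
    - [0.7,0.2,-0.2,0.1,0,0,0]
    - [0.7,0.36,-0.35,0.3,0,0,0]
    - [0.7,0.36,-0.35,0.6,0,0,0]
    - [0.7,0.36,-0.35,1,0,0,0]
    - [0.7,0.36,-0.35,1,0,0,0]
    - [0.7,0.36,-0.35,1,0,0,0]
  grip_force: 40

```text
time: 61.45
tcp_pos: [0.5353, -0.066, 0.1483]
ee_rot: [-3.14, 0.002, 0.463]
contact_force: [1.0, 0.1, 0.8]
finger_gap: 0.697
grip_force: 0.0
```

```bash
python3 - <<'E'
from h import *
s=get_state(); print(s["tcp_pos"],rel(HUB))
E
```

```text
[ 0.53527355 -0.06598671  0.14826213] [ 0.0002 -0.0002]
```

>>> send_rows:
  steps:
    - [0.7,0,0,0.2,0,0,0]
    - [0.7,0,0,0.34,0,0,0]
    - [0.7,0,0,0.34,0,0,0]
    - [0,0,0,0.34,0,0,0]
    - [0,0,0,0.34,0,0,0]
    - [0,0,0,0.34,0,0,0]
    - [0,0,0,0.34,0,0,0]
    - [0,0,0,0.34,0,0,0]

```text
time: 62.25
tcp_pos: [0.5364, -0.066, 0.1154]
ee_rot: [3.141, -0.001, 0.463]
contact_force: [-2.4, 1.3, 6.4]
finger_gap: 0.128
grip_force: 41.5
```

>>> send_rows:
  steps:
    - [0,0,0,0,0,0,0.07]
    - [0,0,0,0,0,0,0.14]
    - [0,0,0,0,0,0,0.21]
    - [0,0,0,0,0,0,0.28]
    - [0,0,0,0,0,0,0.35]
    - [0,0,0,0,0,0,0.42]
    - [0,0,0,0,0,0,0.46]
    - [0,0,0,0,0,0,0.46]

```text
time: 63.05
tcp_pos: [0.5364, -0.0658, 0.1154]
ee_rot: [-3.141, -0.001, -0.262]
contact_force: [-2.9, 2.3, 5.3]
finger_gap: 0.135
grip_force: 41.6
```

```bash
python3 - <<'E'
from h import *
s=get_state(); print(s["tcp_pos"],s["ee_rot"],s["moment"],s["contact_force"],s["finger_gap"])
E
```

```text
[ 0.5363591  -0.06583563  0.11544213] [-3.14104871e+00 -1.10803784e-03 -2.61844264e-01] [ 0.38414125  0.36802832 -0.09079423] [-2.92738043  2.25014015  5.30204496] 0.13520090422185965
```

>>> send_rows:
  steps:
    - [0,0,0,0,0,0,0.02]
    - [0,0,0,0,0,0,0.04]
    - [0,0,0,0,0,0,0.06]
    - [0,0,0,0,0,0,0.07]
    - [0,0,0,0,0,0,0.07]

```text
time: 63.55
tcp_pos: [0.5364, -0.0658, 0.1154]
ee_rot: [-3.141, -0.001, -0.369]
contact_force: [-2.2, 2.6, 5.5]
finger_gap: 0.132
grip_force: 47.5
```

```bash
python3 - <<'E'
from h import *
s=get_state(); print(s["tcp_pos"],s["ee_rot"],s["moment"],s["contact_force"],s["finger_gap"])
E
```

```text
[ 0.53635512 -0.06582701  0.11544667] [-3.14118133e+00 -1.09378741e-03 -3.69001945e-01] [0.33457807 0.33992332 0.68356222] [-2.20174532  2.63376066  5.45987086] 0.1317387668547817
```

>>> send_rows:
  steps:
    - [0.35,0,0,0,0,0,0]
    - [0.35,0,0,0,0,0,0]
    - [0.35,0,0,0,0,0,0]
    - [0.35,0,0,-0.2,0,0,0]
    - [0.35,0,0,-0.5,0,0,0]
    - [0.35,0,0,-0.9,0,0,0]
  grip_force: 25

```text
time: 64.15
tcp_pos: [0.5343, -0.0659, 0.203]
ee_rot: [3.141, 0.004, -0.37]
contact_force: [0.5, -0.9, 0.9]
finger_gap: 0.349
grip_force: 0.0
```

>>> send_rows:
  steps:
    - [0.5,-0.2,0.2,0,0,0,-0.09]
    - [0.5,-0.4,0.4,0,0,0,-0.18]
    - [0.5,-0.6,0.6,0,0,0,-0.27]
    - [0.5,-0.72,0.78,0,0,0,-0.36]
    - [0.5,-0.72,0.78,0,0,0,-0.45]
    - [0.5,-0.72,0.78,0,0,0,-0.528]
    - [0.5,-0.72,0.78,0,0,0,-0.528]
    - [0.5,-0.72,0.78,0,0,0,-0.528]

```text
time: 64.95
tcp_pos: [0.4405, -0.1129, 0.2042]
ee_rot: [-3.142, 0.0, 0.456]
contact_force: [-0.8, -0.7, -0.6]
finger_gap: 0.501
grip_force: 0.0
```

```bash
python3 chk.py; python3 - <<'E'
from h import *
a=YAW+np.radians(225); P=HUB+.105*np.array([np.cos(a),np.sin(a)]); print(P,rel(P))
c=capture("wrist"); H=hsv(c); v=H[:,:,2].astype(float); s=H[:,:,1]
# arm brightness over the sleeves vs. midway, at z=.094
for off in range(-15,61,5):
    m=[]
    for k in range(4):
        b=YAW+k*np.pi/2+np.radians(off); u=proj(c,[[HUB[0]+r*np.cos(b),HUB[1]+r*np.sin(b),.094] for r in (.054,.057,.06)]).astype(int)
        m.append([int(v[y,x]) if 0<=y<384 and 0<=x<512 else -1 for x,y in u][1])
        m.append([int(s[y,x]) if 0<=y<384 and 0<=x<512 else -1 for x,y in u][1])
    print(off,m)
E
```

```text
[ 0.44051352 -0.11285745  0.20423454] [-3.14155827e+00  6.37822661e-05  4.55924526e-01] hub [ 0.106  -0.0006]
wrist star None
1 seen box 290 343 0 32 home box 288.7 344.7 -32.9 33.9
2 seen box 168 221 0 31 home box 166.2 222.4 -31.9 34.7
3 seen box 177 225 101 147 home box 176.4 226.1 102.0 149.0
4 seen box 286 334 101 147 home box 286.1 335.9 101.3 148.3
top star None
1 seen box 275 288 184 196 home box 274.4 287.9 182.7 197.3
2 seen box 246 258 197 209 home box 246.3 259.2 195.8 210.3
3 seen box 260 273 225 238 home box 259.8 273.1 224.6 238.6
4 none
side star None
1 seen box 234 256 206 235 home box 239.6 256.0 214.1 235.4
2 seen box 223 238 189 209 home box 221.5 237.1 189.4 209.3
3 seen box 188 204 203 223 home box 186.0 203.1 202.5 223.2
4 seen box 197 220 219 250 home box 202.2 220.1 229.1 251.3
[ 0.44135172 -0.11238963] [0.0009 0.    ]
-15 [229, 157, -1, -1, 152, 74, 199, 150]
-10 [173, 143, -1, -1, 243, 149, 236, 156]
-5 [189, 7, 192, 8, 212, 8, 205, 9]
0 [193, 8, 189, 7, 208, 7, 202, 6]
5 [176, 13, 188, 7, 209, 7, 185, 11]
10 [-1, -1, 237, 154, 243, 152, 233, 154]
15 [-1, -1, 161, 131, 148, 126, 118, 6]
20 [-1, -1, 118, 6, 91, 17, 235, 9]
25 [-1, -1, 163, 5, 232, 8, 237, 9]
30 [-1, -1, 238, 9, 239, 9, 233, 8]
35 [-1, -1, 240, 7, 241, 7, 234, 8]
40 [-1, -1, 239, 7, 238, 6, 237, 8]
45 [-1, -1, 243, 7, 239, 6, 232, 8]
50 [-1, -1, 243, 6, 237, 9, 232, 8]
55 [-1, -1, 243, 6, 237, 8, 233, 9]
60 [-1, -1, 242, 8, 236, 8, 233, 8]
```

The arms sit centred over all four sleeves, so the star is locked. Now the crank pin.

>>> send_rows:
  steps:
    - [0.5,0,0,0.3,0,0,0]
    - [0.5,0,0,0.6,0,0,0]
    - [0.5,0,0,1,0,0,0]
    - [0.5,0,0,1,0,0,0]
    - [0.5,0,0,1,0,0,0]

```text
time: 65.65
tcp_pos: [0.44, -0.1125, 0.1043]
ee_rot: [-3.14, 0.001, 0.459]
contact_force: [0.8, 0.2, 0.3]
finger_gap: 0.5
grip_force: 0.0
```

>>> send_rows:
  steps:
    - [0.5,0,0,0.1,0,0,0]
    - [0,0,0,0.1,0,0,0]
    - [0,0,0,0.1,0,0,0]
    - [0,0,0,0.1,0,0,0]
    - [0,0,0,0.1,0,0,0]
    - [0,0,0,0.1,0,0,0]

```text
time: 66.25
tcp_pos: [0.4411, -0.113, 0.0953]
ee_rot: [3.141, -0.001, 0.46]
contact_force: [-1.7, 0.2, 7.1]
finger_gap: 0.155
grip_force: 25.3
```

```bash
python3 - <<'E'
from h import *
s=get_state(); print(s["tcp_pos"],s["ee_rot"],s["contact_force"],s["finger_gap"],rel(HUB))
E
```

```text
[ 0.44114179 -0.11303816  0.09530906] [ 3.14050542e+00 -9.93778962e-04  4.59762662e-01] [-1.7293287   0.21840236  7.0638227 ] 0.15455451038760398 [ 0.1055 -0.0006]
```

Pin gripped: the 0.155 gap is 13 mm. First 45°:

>>> send_rows:
  steps:
    - [0,0.006,0.11,0,0,0,-0.067]
    - [0,0.023,0.218,0,0,0,-0.133]
    - [0,0.051,0.324,0,0,0,-0.2]
    - [0,0.091,0.427,0,0,0,-0.267]
    - [0,0.141,0.525,0,0,0,-0.333]
    - [0,0.201,0.617,0,0,0,-0.4]
    - [0,0.27,0.703,0,0,0,-0.467]
    - [0,0.308,0.742,0,0,0,-0.5]

```text
time: 67.05
tcp_pos: [0.5023, -0.1666, 0.0954]
ee_rot: [3.14, 0.001, 1.249]
contact_force: [-1.2, -1.0, 5.8]
finger_gap: 0.15
grip_force: 25.8
```

```bash
python3 - <<'E'
from h import *
s=get_state(); print(s["tcp_pos"],s["ee_rot"],s["contact_force"],s["finger_gap"],rel(HUB))
E
```

```text
[ 0.50228871 -0.16664932  0.09535327] [3.13960015e+00 6.61271563e-04 1.24881676e+00] [-1.22222435 -1.03896476  5.81384631] 0.1503559853671991 [ 0.1062 -0.0005]
```

>>> send_rows:
  steps:
    - [0,0.006,0.11,0,0,0,-0.067]
    - [0,0.023,0.218,0,0,0,-0.133]
    - [0,0.051,0.324,0,0,0,-0.2]
    - [0,0.091,0.427,0,0,0,-0.267]
    - [0,0.141,0.525,0,0,0,-0.333]
    - [0,0.201,0.617,0,0,0,-0.4]
    - [0,0.27,0.703,0,0,0,-0.467]
    - [0,0.308,0.742,0,0,0,-0.5]

```text
time: 67.85
tcp_pos: [0.5829, -0.1617, 0.0954]
ee_rot: [3.141, 0.004, 2.034]
contact_force: [-18.1, -14.4, 7.4]
finger_gap: 0.149
grip_force: 26.7
```

>>> send_rows:
  steps:
    - [0,0,0.01,0,0,0,0]
    - [0,0,0.03,0,0,0,0]
    - [0,0,0.04,0,0,0,0]
    - [0,0,0.04,0,0,0,0]

```text
time: 68.25
tcp_pos: [0.5828, -0.1617, 0.0953]
ee_rot: [-3.136, 0.002, 2.029]
contact_force: [-15.4, -11.9, 12.8]
finger_gap: 0.151
grip_force: 27.0
```

```bash
python3 - <<'E'
from h import *
s=get_state(); print(s["tcp_pos"],s["ee_rot"],s["contact_force"],s["moment"],rel(HUB)); d=s["tcp_pos"][:2]-HUB; print(np.degrees(np.arctan2(d[1],d[0])-YAW)%360-225)
E
```

```text
[ 0.58282035 -0.16166085  0.0953172 ] [-3.13600205e+00  2.18642884e-03  2.02928459e+00] [-15.3662188  -11.87067431  12.81889531] [-1.84143516  2.50687012 -0.01174349] [ 1.07e-01 -1.00e-04]
89.89511467096816
```

It's at the far stop: 89.9° with about 20 N pushing back. Now I release, back off and check.

>>> send_rows:
  steps:
    - [0.4,0,0,0,0,0,0]
    - [0.4,0,0,0,0,0,0]
    - [0.4,0,0,0,0,0,0]
    - [0.4,0,0,-0.3,0,0,0]
    - [0.4,0,0,-0.6,0,0,0]
    - [0.4,0,0,-1,0,0,0]

```text
time: 68.85
tcp_pos: [0.5837, -0.1576, 0.1933]
ee_rot: [-3.139, -0.003, 2.031]
contact_force: [0.3, -1.7, -0.0]
finger_gap: 0.401
grip_force: 0.0
```

>>> send_rows:
  steps:
    - [0.4,-0.3,0,-0.2,0,0,0]
    - [0.4,-0.4,0,-0.4,0,0,0]
    - [0.4,-0.4,0,-0.4,0,0,0]
    - [0.4,-0.4,0,-0.4,0,0,0]

```text
time: 69.25
tcp_pos: [0.6026, -0.1938, 0.2337]
ee_rot: [3.141, -0.0, 2.031]
contact_force: [-0.4, -0.3, -0.3]
finger_gap: 0.401
grip_force: 0.0
```

```bash
python3 chk.py; python3 - <<'E'
from h import *
c=capture("wrist"); H=hsv(c); v=H[:,:,2].astype(float); s=H[:,:,1]
for off in range(-15,16,5):
    print(off,[tuple(int(H[y,x,j]) for j in (2,1)) if 0<=y<384 and 0<=x<512 else None for k in range(4) for x,y in proj(c,[[HUB[0]+.057*np.cos(YAW+k*np.pi/2+np.radians(off)),HUB[1]+.057*np.sin(YAW+k*np.pi/2+np.radians(off)),.094]]).astype(int)])
# pin top where expected?
a=YAW+np.radians(315); u=proj(c,[[HUB[0]+.105*np.cos(a),HUB[1]+.105*np.sin(a),.11]])[0]; print("pin px",u)
c=capture("top"); 
H=hsv(c); h,sa,vv=[H[:,:,i].astype(int) for i in range(3)]
for st,ce,_ in blobs((h>10)&(h<32)&(sa>70),60): print(st,plane(c,ce,.035).round(3))
b=[x for x in blobs((vv>150)&(sa<40),60,1000)]; print([(x[0].tolist(),plane(c,x[1],.06).round(3).tolist()) for x in b][:6])
E
```

```text
[ 0.60257911 -0.19384067  0.23368127] [ 3.14140083e+00 -3.69416164e-04  2.03056017e+00] hub [ 0.1446 -0.0033]
wrist star (np.float64(91.5), array([0.0013, 0.0057]), array([ 0.544, -0.061]))
1 seen box 282 326 59 104 home box 281.2 327.1 59.4 104.7
2 none
3 none
4 seen box 180 224 59 104 home box 178.2 224.7 59.8 105.0
top star None
1 seen box 275 288 184 196 home box 274.4 287.9 182.7 197.3
2 seen box 246 258 197 209 home box 246.3 259.2 195.8 210.3
3 seen box 260 273 225 238 home box 259.8 273.1 224.6 238.6
4 none
side star None
1 seen box 241 256 215 235 home box 239.6 256.0 214.1 235.4
2 seen box 228 236 189 208 home box 221.5 237.1 189.4 209.3
3 seen box 187 203 203 223 home box 186.0 203.1 202.5 223.2
4 seen box 198 220 219 251 home box 202.2 220.1 229.1 251.3
-15 [(139, 114), None, None, (223, 9)]
-10 [(231, 151), None, None, (243, 143)]
-5 [(207, 7), None, None, (201, 8)]
0 [(207, 7), None, None, (198, 6)]
5 [(200, 8), None, None, (202, 8)]
10 [(240, 150), None, None, (176, 132)]
15 [(235, 9), None, None, (224, 147)]
pin px [253.70810555 147.96989427]
[247 109  11  11  99] [[0.869 0.01  0.035]]
[296 137  13  14 113] [[ 0.768 -0.162  0.035]]
[ 437  183   65   55 2755] [[ 0.554 -0.699  0.035]]
[275 184  14  13 102] [[ 0.613 -0.092  0.035]]
[247 197  12  13 103] [[0.564 0.004 0.035]]
[260 226  14  13 115] [[ 0.47  -0.044  0.035]]
[ 417  261   50   48 1471] [[ 0.321 -0.589  0.035]]
[([100, 107, 22, 21, 282], [[0.834, 0.467, 0.06]]), ([111, 129, 22, 31, 345], [[0.75, 0.424, 0.06]]), ([213, 158, 17, 18, 244], [[0.677, 0.106, 0.06]]), ([0, 261, 26, 10, 145], [[0.354, 0.716, 0.06]]), ([469, 355, 43, 29, 695], [[0.075, -0.711, 0.06]])]
```

```bash
python3 -c "
from rig import *
print(job_done())"
```

```text
the job is handed in; nothing more can be done
None
```

I've handed the job in: all three caps are in the blue bin, all four sleeves are fully home, the star was locked over them first, and the table was then turned to its far stop (89.9° measured); the jar hasn't moved and I never touched the valve block, though the arm hid it in the last view.

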